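# Clear the bench mixer and mix the sample jars

### The arm

A 6-joint arm with a two-finger parallel gripper is mounted at the origin on the work surface. World frame = base frame: x ahead of the robot, y to its left, z up, the work surface at z = 0. Lengths are in m, angles in degrees, forces in N, time in s.
With the tool pointing down it reaches from about 0.4 to 0.825 m from the base axis. Payload 7 kg.
Tool frame: the origin (TCP) lies midway between the tips of the shut fingers; the grasp point (between the pads) lies hold_point_z behind it (hold_point_z is the distance from the TCP to the grasp point, in m); z points along the fingers, y is the line along which they close (so a half turn about z gives the same grasp; the last joint's range is limited). The gripper opens to 88 mm and grips with 3 to 60 N. Pads are 19 mm wide; open, the fingers measure 130 mm over their backs; the gripper's body (78 mm by 193 mm) begins 47 mm behind the grasp point.
Start: joints at [-51.56, 20.546, 0.682, 0, -70.136, -16.507], TCP at [0.252, -0.626, 0.227] pointing down, gripper open.
Joint ranges: [-176.03, 176.03], [-82.01, 121.73], [-58.28, 71.71], [-173.87, 95.51], [-174.79, -0.11], [-173.66, 173.66]. Speed limits (degrees/s): [136.94, 136.94, 172.46, 180, 180, 180].

### API

Orientations are given as [roll, pitch, yaw] about the fixed x, y, z axes, in that order (R = Rz(yaw) Ry(pitch) Rx(roll)).
In Python, from plant import * gives the robot as it stands.
- The arm moves only by the tool step_arm, never from a script. Its argument "steps" is a list that holds one entry, the list of rows, each a list of 6 numbers: the shift along the tool's x, y, z scaled (see below), then the turn, a rotation vector about the tool's x, y, z scaled (see below). In form: [[[tx, ty, tz, wx, wy, wz], ...]]. A call has 1 to 20 rows; each row is the pose to reach, as a shift and turn from the pose commanded when the call began, along the tool's axes at that moment; what a row does not reach only later rows make up. The controller multiplies each number of a shift by 100 mm and each number of a turn by 0.5 rad. A row lasts 1/10 s, in which the tool goes at most 50 mm and 8.59 degrees, less where a joint would pass 70% of its speed; a pose out of reach is approached as far as the arm can. A call with a number of a shift or a turn outside -1 to 1 is refused whole. A call with a gripper value outside its range is refused whole. "jaw" is the closure in counts, from 0 (fully open) to 255 (shut), set as the call begins (left out, the last holds). The fingers move at their own pace and stop on an object; the grip force is fixed at half the most. Time passes only in rows, so rows that repeat a pose let the fingers close. It gives the time, the measured TCP pose, the force, the opening and the grip force at its end, in the units of the state.
- get_obs(): the state, without advancing time (a new reading comes with each control period).
- snapshot(name): name is "scene" or "top" or "wrist"; returns (picture, depth): 384x512x3 uint8, red, green, blue; 384x512 float32, m along the optical axis (not along the pixel's ray), 0 where there is no reading.
- calibration(name): a dict with "mtx" (3x3 intrinsics, pixels), "rvec" (rotation vector, rad) and "tvec" (3), from world to camera coordinates, as OpenCV has them. Camera axes: x right, y down, z forward; pixel columns grow to the right and rows downward; lengths in m; the calibration is good to about 2 mm. The wrist camera is an equidistant fisheye: a pixel r from the principal point sees the ray r / f radians off the axis. A picture is of the moment at which its call begins: read the wrist's pose just before it. calibration takes no time and is no camera call; for the wrist camera it gives the pose at the moment of the call.
- close_job(): hands the job in; it is judged then, once.
The state is a dict: "clock": time; "joint_pos": joint angles; "qvel": joint speeds; "tau": joint torques, N m; "tool_pos": TCP position; "orientation": TCP orientation; "force": force on the tool from outside, world axes, zero at the start; "moment": the same for the moment, N m; "opening": finger opening in m; "gripper_force": force on a finger pad.
Only numpy, scipy, OpenCV 4.12 (cv2) and the standard library are available. Lean on these libraries where they do the work, as an engineer would, in place of code of your own. Each camera call takes 0.05 s, during which the arm holds its last target. There are 200 camera calls.

### The job

Clear up first: move the empty tube rack from the white tray to the steel wash-up tray, and take the dust cover off the mixer and stand it rim down on the bench. Then mix the sample jars one at a time from the largest to the smallest: press each upright onto the middle of the mixer's sprung pad until the pad is fully down, keep it there for a good three seconds, and stand it in the white tray. Finally put the dust cover back over the pad, with all the jars upright in the white tray, nothing dropped, and the other things on the bench left where they are.

Things in the scene. Friction and masses are not known exactly. Their poses are not given: they have to be found in the camera images.
- mixer: bench touch mixer, a beige housing 150 (x) x 160 (y) mm with a flat deck 85 mm above the bench, fixed to the bench; origin under the middle of the housing at bench level, z up; its round pad stands over the middle of the deck; the pad is hidden under the dust cover at first; the bench between the mixer and the robot (around x 0.43, y 0.03) is free, with room for the dust cover
- pad (a joint): travel of the mixer's sprung pad, m: 0 up, 0.010 fully down; about 2 N starts it and about 8 N holds it fully down, against a firm stop; a jar's own weight sinks it only about 2 mm; it springs back up
- pad_top (a point): middle of the top face of the pad, a flat black rubber disc 76 mm across, 35 mm above the deck when up (120 mm above the bench); moves with the pad
- cover_handle (a point): dust cover: a round grey cap, 110 mm outside diameter, 102 mm inside, 50 mm high, open below, with an upright bar handle on its top 14 mm (its x) thick, 70 mm (its y) long and 30 mm high; this point is the middle of the handle, 65 mm above the rim; z up; 0.15 kg; it stands loosely on the mixer's deck around the pad, clearing the pad by 13 mm all round and 10 mm above
- cover_rim (a point): centre of the dust cover's open lower rim, 65 mm below the middle of the handle
- done_tray_in (a point): white tray for the jars, 150 (x) x 290 (y) mm outside, walls 4 mm thick and 20 mm high, fixed to the bench; this point is the middle of its inner floor, 4 mm above the bench
- wash_tray_in (a point): steel wash-up tray, 120 (x) x 220 (y) mm outside, walls 4 mm thick and 12 mm high, fixed to the bench; this point is the middle of its inner floor, 4 mm above the bench
- rack_c (a point): empty tube rack, a solid white block 56 (x) x 170 (y) x 50 (z) mm with ten dark round holes in its top, 0.25 kg; this point is its centre, 25 mm above its underside; at first it lies along the white tray, and must finally lie flat inside the wash-up tray
- jar1_c (a point): the largest sample jar (may be absent): a squat upright amber glass cylinder, heavy at the base, with a white screw lid of the same diameter, 64 mm across and 64 mm tall with its lid, 0.28 kg or so; this point is its centre, 32 mm above its underside
- jar2_c (a point): the second largest sample jar (may be absent): a squat upright amber glass cylinder, heavy at the base, with a white screw lid of the same diameter, 58 mm across and 56 mm tall with its lid, 0.22 kg or so; this point is its centre, 28 mm above its underside
- jar3_c (a point): the second smallest sample jar (may be absent): a squat upright amber glass cylinder, heavy at the base, with a white screw lid of the same diameter, 52 mm across and 48 mm tall with its lid, 0.17 kg or so; this point is its centre, 24 mm above its underside
- jar4_c (a point): the smallest sample jar (may be absent): a squat upright amber glass cylinder, heavy at the base, with a white screw lid of the same diameter, 46 mm across and 40 mm tall with its lid, 0.13 kg or so; this point is its centre, 20 mm above its underside
- forceps: steel forceps lying flat, 125 mm long; a bystander, to be left alone
- beaker: empty glass beaker, 70 mm across, 90 tall; a bystander, to be left alone
- spare_lid: loose white screw lid, 48 mm across, 14 tall; a bystander, to be left alone
- tip_box: clear box of pipette tips, 85 x 120 x 55 mm; a bystander, to be left alone
There are look-alikes about, which are no part of the job. What is shaped like the part that bears jar2_c but blue or pink is not meant.

How it is judged:
By the outcome, as a careful person would: the job done as asked, in the order asked, and still so for the second after the job is handed in, with the robot touching nothing.
Of jar1, jar2, jar3, jar4 only 2 to 4 are there at a start; the rules pass over those that are not, and their reading is None.
At some moment in a run one of rack, jar1, jar2, jar3, jar4 may be knocked a few centimetres aside while the robot is not near it.
It also fails if it takes over 210 s, if anything falls off the work surface, if the arm or the gripper's body presses on something with over 40 N, if the wrist force passes 120 N, or if a joint passes its speed limit or range.

## Working session

There is one attempt and no reset: what is moved stays moved. The work goes in short steps, Python scripts to look and compute and a tool call to move; the robot and the scene stay as the last step left them, time stands still between calls to the robot, and variables do not carry over. Pictures are saved under pics/ and viewed, at most 14 in all, crops included, and the job is handed in when it is done.

Besides the shell and the picture viewer there is one more tool, called after ">>>" as name(argument=value, ...), one argument or row to a line, values as JSON. step_arm: Moves the arm, as the interface text tells. Its arguments: {"type":"object","properties":{"steps":{"type":"array","items":{"type":"array","items":{"type":"array","items":{"type":"number","minimum":-1,"maximum":1}}}},"jaw":{"type":"number"}},"required":["steps"]}

```bash
ls; mkdir -p pics
python3 - <<'E'
from plant import *
import cv2,numpy as np
print(get_obs())
for n in("scene","top"):
    p,d=snapshot(n);cv2.imwrite(f"pics/{n}0.png",p[:,:,::-1]);np.savez(f"pics/{n}0.npz",p=p,d=d);print(n,calibration(n))
a=[cv2.imread(f"pics/{n}0.png") for n in("scene","top")]
E
```

```text
pics
{'clock': 0.0, 'joint_pos': array([-5.15603288e+01,  2.05909975e+01,  6.34642941e-01, -2.14027918e-02,
       -7.01351811e+01, -1.65063825e+01]), 'qvel': array([-0.08129481,  0.01413381, -0.06744642,  0.05213661,  0.08280811,
        0.05089451]), 'tau': array([-4.03969289e-04, -5.82724893e+01,  2.93044960e+01,  6.99740231e+00,
        6.80366720e-03, -1.69117775e-04]), 'tool_pos': array([ 0.25192946, -0.62570426,  0.22563019]), 'orientation': array([ 1.79906520e+02, -6.71912031e-03, -1.58073995e+02]), 'force': array([ 0.162184  ,  0.83474609, -0.20678619]), 'moment': array([-0.01801711,  0.01464867,  0.01194708]), 'gripper_force': 0.0, 'opening': 0.08782187242481557}
scene {'mtx': array([[350.65148483,   0.        , 247.82993606],
       [  0.        , 350.65148483, 195.29587872],
       [  0.        ,   0.        ,   1.        ]]), 'rvec': array([ 2.08146763,  1.49621114, -0.50607681]), 'tvec': array([-0.19513921, -0.28469017,  1.35459864])}
top {'mtx': array([[468.43838197,   0.        , 252.88325389],
       [  0.        , 468.43838197, 196.21439766],
       [  0.        ,   0.        ,   1.        ]]), 'rvec': array([ 2.16350353, -2.06175214,  0.21967207]), 'tvec': array([0.0251468 , 0.5174809 , 1.30663053])}
```

View pics/top0.png

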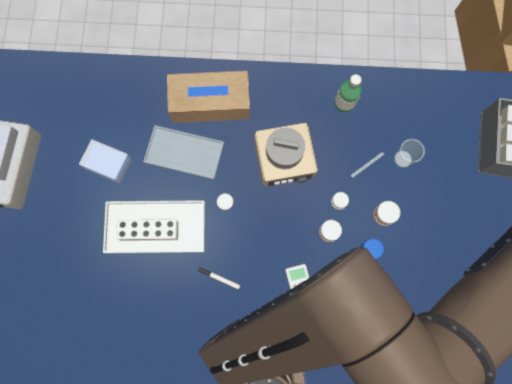

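View pics/scene0.png

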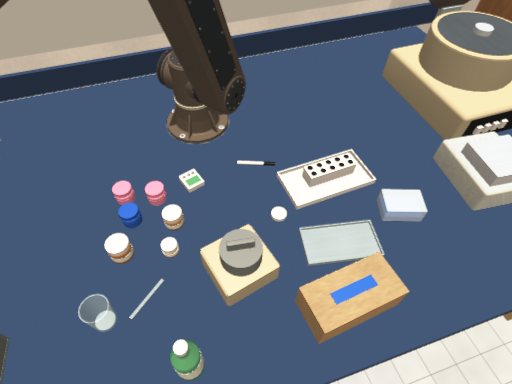

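The top view shows the covered mixer (286,150), the white tray with the rack (148,229) and the steel tray (184,152). White-lidded amber jars are at (388,213), (331,231) and (340,200). A blue look-alike is at (373,249), two pink ones are hidden from the top camera by the arm, and the spare lid is at (225,201). Next I measure these.

```bash
cat > h.py <<'E'
from plant import *
import cv2,numpy as np
from scipy.spatial.transform import Rotation as R
def cam(n):
    c=calibration(n);Rm=cv2.Rodrigues(c["rvec"])[0];return c["mtx"],Rm,np.asarray(c["tvec"]).ravel()
def onplane(n,uv,z,C=None):
    K,Rm,t=C or cam(n);uv=np.atleast_2d(np.float64(uv))
    a=(uv-K[:2,2])/[K[0,0],K[1,1]]
    if n=="wrist":
        r=np.linalg.norm(a,axis=1,keepdims=True)+1e-12; r3=np.c_[a/r*np.sin(r),np.cos(r)]
    else: r3=np.c_[a,np.ones(len(a))]
    d=r3@Rm;o=-Rm.T@t;s=(z-o[2])/d[:,2];return o+s[:,None]*d
def cloud(n,d,C=None):
    "world xyz per pixel (top/scene)"
    K,Rm,t=C or cam(n);v,u=np.mgrid[:384,:512]
    if n=="wrist":
        a=np.stack([(u-K[0,2])/K[0,0],(v-K[1,2])/K[1,1]],-1);r=np.linalg.norm(a,axis=-1,keepdims=True)+1e-12
        a=a/r*np.tan(np.minimum(r,1.4))
        P=np.concatenate([a,np.ones_like(r)],-1)*d[...,None]
    else: P=np.stack([(u-K[0,2])/K[0,0]*d,(v-K[1,2])/K[1,1]*d,d],-1)
    return (P-t)@Rm
def blob(mask,seed):
    "points of mask component nearest to seed (u,v)"
    n,l,s,c=cv2.connectedComponentsWithStats(mask.astype(np.uint8))
    ok=[i for i in range(1,n) if s[i,4]>15]
    return l==min(ok,key=lambda i:np.hypot(*(c[i]-seed)))
def rect(P):
    "min-area rectangle of xy in mm"
    (x,y),(w,h),a=cv2.minAreaRect(np.float32(P[:,:2]*1000));return round(x,1),round(y,1),round(w,1),round(h,1),round(a,1)
def snap(n,name=None):
    C=cam(n);p,d=snapshot(n)
    if name: cv2.imwrite(f"pics/{name}.png",p[:,:,::-1])
    return p,d,C
def delta(pos,yaw,roll=180.):
    "shift (in units of 100 mm) and turn (0.5 rad) from present pose to pose with tool down, yaw deg (mod 180)"
    o=get_obs();R0=R.from_euler("xyz",o["orientation"],degrees=True)
    R1=R.from_euler("xyz",[roll,0,yaw],degrees=True)
    return np.round(R0.inv().apply(np.array(pos)-o["tool_pos"])/.1,3),np.round((R0.inv()*R1).as_rotvec()/.5,3)
E
python3 - <<'E'
from h import *
D=np.load("pics/top0.npz");p,d=D["p"],D["d"];C=cam("top");X=cloud("top",d,C)
hsv=cv2.cvtColor(p,cv2.COLOR_RGB2HSV);white=(hsv[...,2]>185)&(hsv[...,1]<60)
print("bench z",X[300,150],X[60,300])
for nm,uv in dict(big=(388,213),mid=(331,231),small=(340,200),spare=(225,201)).items():
    m=blob(white,uv);z=np.median(X[m][:,2]);v,u=np.nonzero(m)
    (cx,cy),r=cv2.minEnclosingCircle(np.float32(np.c_[u,v]));q=onplane("top",(cx,cy),z,C)[0]
    print(nm,(cx,cy),"z",z.round(4),"d",2*r*(1.306-z)/468,q.round(4),"area d",np.sqrt(m.sum()*4/np.pi)*(1.306-z)/468)
def band(uv,rad,lo,hi):
    m=(X[...,2]>lo)&(X[...,2]<hi)&(d>0);vv,uu=np.mgrid[:384,:512];m&=np.hypot(uu-uv[0],vv-uv[1])<rad
    P=X[m];print(uv,lo,hi,len(P),rect(P),"z",np.median(P[:,2]).round(4))
band((148,229),40,.042,.066)
band((286,150),40,.155,.175)
band((286,147),40,.125,.145)
band((286,150),50,.075,.095)
band((184,152),48,.007,.02)
band((155,227),65,.016,.03)
band((108,160),40,.03,.1); band((208,95),60,.03,.15)
E
```

```text
bench z [0.20719341 0.33093606 0.00484895] [ 1.3860047  -0.14760821 -0.75270113]
big (388.7831726074219, 211.2787628173828) z 0.0653 d 0.060484231280941506 [ 0.4882 -0.3408  0.0653] area d 0.058696674449120474
mid (331.05633544921875, 229.7042236328125) z 0.0569 d 0.05447805357010567 [ 0.4282 -0.1776  0.0569] area d 0.05446189439378088
small (340.5, 199.5) z 0.0411 d 0.04273540982459908 [ 0.5209 -0.2067  0.0411] area d 0.042587754388611565
spare (224.5, 201.0) z 0.0152 d 0.044558887426282924 [0.505  0.134  0.0152] area d 0.04412266968875713
(148, 229) 0.042 0.066 1182 (404.6, 351.6, 56.7, 171.0, 3.9) z 0.0549
(286, 150) 0.155 0.175 153 (645.3, -32.5, 69.5, 15.6, 81.9) z 0.1648
(286, 147) 0.125 0.145 1012 (645.1, -33.0, 108.8, 106.5, 2.0) z 0.136
(286, 150) 0.075 0.095 1482 (644.6, -37.1, 155.4, 160.2, 13.1) z 0.0856
(184, 152) 0.007 0.02 1089 (641.8, 268.2, 286.0, 246.9, 88.4) z 0.0092
(155, 227) 0.016 0.03 559 (461.6, 330.2, 311.7, 287.1, 82.3) z 0.021
(108, 160) 0.03 0.1 1226 (605.1, 497.1, 122.0, 85.7, 69.8) z 0.0553
(208, 95) 0.03 0.15 3644 (817.8, 199.8, 124.0, 240.1, 5.6) z 0.0904
```

Run:
```python
import cv2
a=cv2.imread("pics/scene0.png")[160:290,70:310];b=cv2.imread("pics/top0.png")[160:290,195:435]
import numpy as np
cv2.imwrite("pics/crop0.png",cv2.resize(np.vstack([a,b]),None,fx=2.3,fy=2.3,interpolation=cv2.INTER_CUBIC))
```

```text
(no output)
```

View pics/crop0.png

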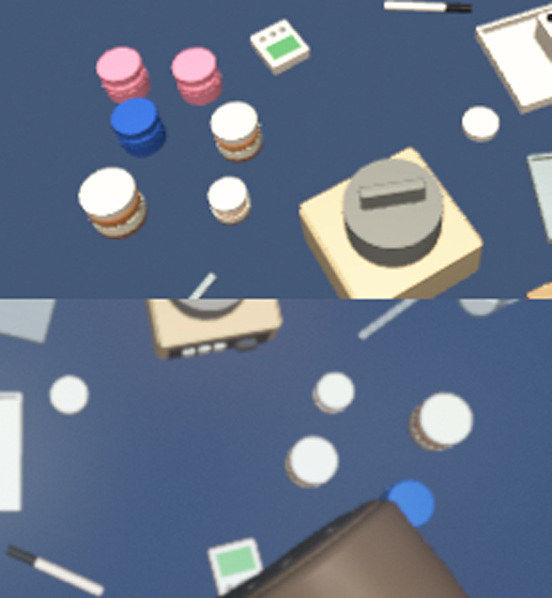

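The enlarged crop confirms the candidates. The white-lidded amber jars are jar1 (388,213), lid at 65 mm; jar2 (331,231), lid at 57 mm; and jar4 (340,200), lid at 41 mm. There is no white-lidded jar 48 mm tall, so jar3 is absent. The blue jar (top 373,249) and the two pink ones are look-alikes.

Run:
```python
from h import *
import plant
print({k:getattr(plant,k) for k in dir(plant) if 'hold' in k.lower()})
D=np.load("pics/top0.npz");p,d=D["p"],D["d"];C=cam("top")
hsv=cv2.cvtColor(p,cv2.COLOR_RGB2HSV)
def tr(m,uv,z):
    m=blob(m,uv);v,u=np.nonzero(m);print(rect(onplane("top",np.c_[u,v],z,C)),(u.min(),u.max(),v.min(),v.max()))
tr((hsv[...,2]>150)&(hsv[...,1]<60),(155,228),.02)
print(hsv[152,184],hsv[160,200],hsv[120,140],hsv[180,286])
tr((hsv[...,2]>120)&(hsv[...,1]<90),(184,152),.012)
tr((hsv[...,0]<30)&(hsv[...,1]>50)&(hsv[...,2]>140),(284,150),.085)
for pos,yaw in(((.4046,.3516,.2),94-90+90),((.4046,.3516,.2),3.9)):
    print(delta(pos,yaw),delta(pos,yaw-180))
```

```text
{'hold_point_z': 0.0188}
(419.7, 336.3, 156.0, 295.8, 3.4) (np.int64(103), np.int64(204), np.int64(200), np.int64(253))
[102  23 199] [101  25 195] [108 112 130] [ 45   4 138]
(652.8, 268.3, 228.3, 129.9, 79.0) (np.int64(143), np.int64(224), np.int64(125), np.int64(179))
(644.8, -36.7, 151.2, 157.8, 13.1) (np.int64(255), np.int64(316), np.int64(124), np.int64(181))
(array([-5.066,  8.496,  0.269]), array([ 2.000e-03, -3.000e-03,  3.767e+00])) (array([-5.066,  8.496,  0.269]), array([ 3.000e-03,  2.000e-03, -2.516e+00]))
(array([-5.066,  8.496,  0.269]), array([ 1.000e-03,  4.000e-03, -5.654e+00])) (array([-5.066,  8.496,  0.269]), array([ 0.003, -0.001,  0.629]))
```

```bash
cat >> h.py <<'E'
def plan(wps,start=None):
    "wps: (x,y,z,yaw). prints per-call tool-frame shift/turn numbers"
    o=get_obs();p=o["tool_pos"];R0=R.from_euler("xyz",o["orientation"],degrees=True)
    for x,y,z,yaw in wps:
        R1=R.from_euler("xyz",[180,0,yaw],degrees=True);P=np.array([x,y,z]);n=1
        rv=(R0.inv()*R1).as_rotvec()
        while 1:
            ps=[p+(P-p)*i/n for i in range(n+1)];Rs=[R0*R.from_rotvec(rv*i/n) for i in range(n+1)]
            T=[np.r_[Rs[i].inv().apply(ps[i+1]-ps[i])/.1,rv/n/.5] for i in range(n)]
            if np.abs(T).max()<=1: break
            n+=1
        for t in T: print(np.round(t,3).tolist(),"rows>=",int(np.ceil(max(np.linalg.norm(t[:3])*2,np.linalg.norm(t[3:])*28.65/8.59))))
        print("--",x,y,z,yaw);p,R0=P,R1
E
python3 - <<'E'
from h import *
plan([(.45,-.35,.30,-135),(.60,0,.3,-90),(.405,.352,.17,-86)])
E
```

```text
[-0.717, 0.455, -0.185, 0.001, 0.0, -0.201] rows>= 2
[-0.759, 0.38, -0.185, 0.001, 0.0, -0.201] rows>= 2
[-0.793, 0.302, -0.186, 0.001, 0.0, -0.201] rows>= 2
[-0.82, 0.221, -0.186, 0.001, 0.0, -0.201] rows>= 2
-- 0.45 -0.35 0.3 -135
[-0.884, 0.354, 0.0, 0.0, 0.0, -0.393] rows>= 2
[-0.936, 0.174, 0.0, 0.0, 0.0, -0.393] rows>= 2
[-0.952, -0.012, -0.0, 0.0, 0.0, -0.393] rows>= 2
[-0.931, -0.197, -0.0, 0.0, 0.0, -0.393] rows>= 2
-- 0.6 0 0.3 -90
[-0.88, 0.487, 0.325, 0.0, 0.0, -0.035] rows>= 3
[-0.888, 0.472, 0.325, 0.0, 0.0, -0.035] rows>= 3
[-0.896, 0.456, 0.325, 0.0, 0.0, -0.035] rows>= 3
[-0.904, 0.441, 0.325, 0.0, 0.0, -0.035] rows>= 3
-- 0.405 0.352 0.17 -86
```

>>> step_arm(
  steps=[
    [[-0.36,0.23,-0.1,0,0,-0.1],[-0.72,0.45,-0.19,0,0,-0.2],[-0.72,0.45,-0.19,0,0,-0.2]],
  ],
)

```text
clock: 0.4
tool_pos: [0.3045, -0.5551, 0.247]
orientation: [-179.9, 0.1, -152.1]
force: [-0.2, -0.6, 0.4]
opening: 0.0875
gripper_force: 0.0
```

>>> step_arm(
  steps=[
    [[-0.38,0.19,-0.1,0,0,-0.1],[-0.76,0.38,-0.19,0,0,-0.2]],
  ],
)

```text
clock: 0.6
tool_pos: [0.3516, -0.4878, 0.264]
orientation: [179.9, -0.0, -146.6]
force: [1.0, -0.4, 0.0]
opening: 0.0878
gripper_force: 0.0
```

>>> step_arm(
  steps=[
    [[-0.4,0.15,-0.1,0,0,-0.1],[-0.79,0.3,-0.19,0,0,-0.2]],
  ],
)

```text
clock: 0.8
tool_pos: [0.4017, -0.4187, 0.2836]
orientation: [180.0, -0.0, -140.8]
force: [0.4, -1.3, 0.7]
opening: 0.0874
gripper_force: 0.0
```

>>> step_arm(
  steps=[
    [[-0.41,0.11,-0.1,0,0,-0.1],[-0.82,0.22,-0.19,0,0,-0.2]],
  ],
)

```text
clock: 1.0
tool_pos: [0.4515, -0.3498, 0.3028]
orientation: [180.0, -0.0, -135.1]
force: [0.8, -0.6, -0.8]
opening: 0.0874
gripper_force: 0.0
```

>>> step_arm(
  steps=[
    [[-0.44,0.18,0,0,0,-0.2],[-0.88,0.35,0,0,0,-0.39]],
  ],
)

```text
clock: 1.2
tool_pos: [0.4891, -0.2628, 0.3025]
orientation: [180.0, 0.0, -123.8]
force: [0.1, 0.2, 0.6]
opening: 0.0876
gripper_force: 0.0
```

>>> step_arm(
  steps=[
    [[-0.47,0.09,0,0,0,-0.2],[-0.94,0.17,0,0,0,-0.39],[-0.94,0.17,0,0,0,-0.39]],
  ],
)

```text
clock: 1.5
tool_pos: [0.5288, -0.1728, 0.302]
orientation: [180.0, 0.0, -112.4]
force: [-0.4, -1.3, -0.2]
opening: 0.0874
gripper_force: 0.0
```

Run:
```python
from h import *
o=get_obs();print(o["clock"],o["tool_pos"],o["orientation"],o["joint_pos"].round(1))
plan([(.60,0,.3,-90),(.405,.352,.17,-86)])
```

```text
1.5 [ 0.5287637  -0.17275948  0.3020136 ] [ 1.79971712e+02  3.36983025e-02 -1.12370062e+02] [  2.    7.   -7.4  -0.  -75.6 -24.4]
[-0.934, -0.001, 0.011, 0.0, 0.001, -0.39] rows>= 2
[-0.916, -0.182, 0.01, 0.0, 0.001, -0.39] rows>= 2
-- 0.6 0 0.3 -90
[-0.88, 0.487, 0.325, 0.0, 0.0, -0.035] rows>= 3
[-0.888, 0.472, 0.325, 0.0, 0.0, -0.035] rows>= 3
[-0.896, 0.456, 0.325, 0.0, 0.0, -0.035] rows>= 3
[-0.904, 0.441, 0.325, 0.0, 0.0, -0.035] rows>= 3
-- 0.405 0.352 0.17 -86
```

>>> step_arm(
  steps=[
    [[-0.47,0,0,0,0,-0.2],[-0.93,0,0.01,0,0,-0.39]],
  ],
)

```text
clock: 1.7
tool_pos: [0.5632, -0.0908, 0.3016]
orientation: [180.0, -0.0, -101.5]
force: [0.6, -0.2, -0.5]
opening: 0.0875
gripper_force: 0.0
```

>>> step_arm(
  steps=[
    [[-0.46,-0.09,0,0,0,-0.2],[-0.92,-0.18,0.01,0,0,-0.39],[-0.92,-0.18,0.01,0,0,-0.39]],
  ],
)

```text
clock: 2.0
tool_pos: [0.6007, -0.0009, 0.2991]
orientation: [179.9, 0.0, -90.1]
force: [-0.6, -0.0, -0.5]
opening: 0.0877
gripper_force: 0.0
```

>>> step_arm(
  steps=[
    [[-0.3,0.16,0.1,0,0,-0.01],[-0.6,0.33,0.2,0,0,-0.02],[-0.88,0.49,0.32,0,0,-0.035]],
  ],
)

```text
clock: 2.3
tool_pos: [0.5503, 0.0838, 0.2679]
orientation: [180.0, -0.0, -89.6]
force: [0.9, 0.4, 0.2]
opening: 0.0875
gripper_force: 0.0
```

>>> step_arm(
  steps=[
    [[-0.3,0.16,0.1,0,0,-0.01],[-0.6,0.32,0.2,0,0,-0.02],[-0.89,0.47,0.32,0,0,-0.035]],
  ],
)

```text
clock: 2.6
tool_pos: [0.5025, 0.1725, 0.2363]
orientation: [-180.0, 0.0, -88.5]
force: [0.3, 0.1, 0.5]
opening: 0.0874
gripper_force: 0.0
```

>>> step_arm(
  steps=[
    [[-0.3,0.15,0.1,0,0,-0.01],[-0.6,0.3,0.2,0,0,-0.02],[-0.9,0.46,0.32,0,0,-0.035]],
  ],
)

```text
clock: 2.9
tool_pos: [0.4543, 0.2613, 0.2043]
orientation: [-180.0, 0.0, -87.5]
force: [-0.1, -0.5, 0.3]
opening: 0.0877
gripper_force: 0.0
```

>>> step_arm(
  steps=[
    [[-0.3,0.15,0.1,0,0,-0.01],[-0.6,0.3,0.2,0,0,-0.02],[-0.9,0.44,0.32,0,0,-0.035],[-0.9,0.44,0.32,0,0,-0.035],[-0.9,0.44,0.32,0,0,-0.035]],
  ],
)

```text
clock: 3.4
tool_pos: [0.4066, 0.3486, 0.172]
orientation: [180.0, -0.1, -86.4]
force: [0.2, -0.1, 0.6]
opening: 0.0877
gripper_force: 0.0
```

Run:
```python
from h import *
o=get_obs();print(o["clock"],o["tool_pos"],o["orientation"],o["joint_pos"].round(1))
p,d,C=snap("wrist","w1");X=cloud("wrist",d,C)
m=(X[...,2]>.045)&(X[...,2]<.062)&(d>0)&(np.hypot(X[...,0]-.40,X[...,1]-.35)<.12)
print(rect(X[m]),np.median(X[m][:,2]),m.sum())
```

```text
3.4 [0.40658115 0.34860835 0.17201668] [ 1.79956944e+02 -7.58793194e-02 -8.64254959e+01] [ 61.6  10.  -21.3   0.  -58.7 -58. ]
(406.8, 350.4, 56.4, 169.0, 3.4) 0.053666600865822305 8047
```

View pics/w1.png

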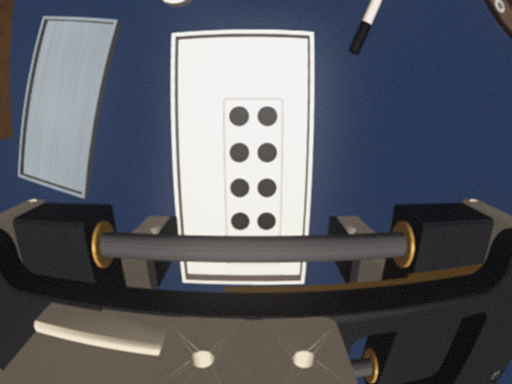

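Wrist view: the rack in the white tray is centred between the fingers. Measured pose (0.407, 0.350), 3.4°, top at 54 mm, matches the first estimate.

>>> step_arm(
  steps=[
    [[-0.01,0,0.4,0,0,0],[-0.02,0,0.8,0,0,0],[-0.02,0,0.9,0,0,0]],
  ],
)

```text
clock: 3.75
tool_pos: [0.4059, 0.3478, 0.0794]
orientation: [179.8, -0.2, -86.6]
force: [-0.5, -0.2, 0.4]
opening: 0.0878
gripper_force: 0.0
```

>>> step_arm(
  steps=[
    [[0,0,0.25,0,0,0],[0,0,0.45,0,0,0],[0,0,0.55,0,0,0],[0,0,0.55,0,0,0]],
  ],
)

```text
clock: 4.15
tool_pos: [0.4069, 0.3502, 0.0273]
orientation: [180.0, -0.1, -86.5]
force: [-1.0, -0.2, -0.1]
opening: 0.0878
gripper_force: 0.0
```

>>> step_arm(
  steps=[
    [[0,0,0,0,0,0],[0,0,0,0,0,0],[0,0,0,0,0,0],[0,0,0,0,0,0],[0,0,0,0,0,0],[0,0,0,0,0,0],[0,0,0,0,0,0],[0,0,0,0,0,0]],
  ],
  jaw=255,
)

```text
clock: 4.95
tool_pos: [0.4067, 0.3512, 0.0281]
orientation: [-180.0, 0.0, -86.4]
force: [-2.1, 0.2, 6.4]
opening: 0.0556
gripper_force: 30.0
```

Run:
```python
from h import *
o=get_obs();print(o["clock"],o["tool_pos"],o["orientation"],o["opening"],o["gripper_force"])
x,y,z=o["tool_pos"]
plan([(x,y,.15,-86),(.653,.268,.15,-101)])
```

```text
4.95 [0.40669093 0.35115021 0.02806366] [-1.79983450e+02  2.17575254e-02 -8.64329967e+01] 0.05564128469429546 29.999940991401672
[-0.0, -0.0, -0.61, -0.0, 0.0, -0.008] rows>= 2
[-0.0, -0.0, -0.61, -0.0, 0.0, -0.008] rows>= 2
-- 0.4066909290994017 0.35115021008115366 0.15 -86
[0.334, -0.8, -0.0, 0.0, -0.0, 0.175] rows>= 2
[0.263, -0.826, -0.0, 0.0, -0.0, 0.175] rows>= 2
[0.19, -0.846, -0.0, 0.0, -0.0, 0.175] rows>= 2
-- 0.653 0.268 0.15 -101
```

>>> step_arm(
  steps=[
    [[0,0,-0.2,0,0,0],[0,0,-0.4,0,0,0],[0,0,-0.6,0,0,0]],
  ],
)

```text
clock: 5.25
tool_pos: [0.4063, 0.3505, 0.0877]
orientation: [180.0, -0.1, -86.5]
force: [-0.4, 0.3, -2.4]
opening: 0.0559
gripper_force: 30.0
```

>>> step_arm(
  steps=[
    [[0,0,-0.3,0,0,0],[0,0,-0.6,0,0,0],[0,0,-0.6,0,0,0]],
  ],
)

```text
clock: 5.55
tool_pos: [0.4081, 0.3528, 0.1515]
orientation: [-179.8, 0.3, -86.4]
force: [-0.1, -0.2, -1.7]
opening: 0.0556
gripper_force: 30.0
```

>>> step_arm(
  steps=[
    [[0.1,-0.2,0,0,0,0.04],[0.2,-0.5,0,0,0,0.1],[0.33,-0.8,0,0,0,0.17]],
  ],
)

```text
clock: 5.85
tool_pos: [0.4888, 0.3227, 0.1468]
orientation: [180.0, -0.0, -91.3]
force: [-0.3, 0.4, -1.9]
opening: 0.0559
gripper_force: 30.0
```

>>> step_arm(
  steps=[
    [[0.09,-0.27,0,0,0,0.06],[0.18,-0.54,0,0,0,0.12],[0.26,-0.82,0,0,0,0.18]],
  ],
)

```text
clock: 6.15
tool_pos: [0.5703, 0.2941, 0.1461]
orientation: [179.9, -0.1, -96.6]
force: [-0.8, 0.2, -2.5]
opening: 0.0558
gripper_force: 30.0
```

>>> step_arm(
  steps=[
    [[0.06,-0.28,0,0,0,0.06],[0.13,-0.56,0,0,0,0.12],[0.17,-0.75,0,0,0,0.16],[0.19,-0.84,0,0,0,0.18],[0.19,-0.84,0,0,0,0.18],[0.19,-0.84,0,0,0,0.18]],
  ],
)

```text
clock: 6.75
tool_pos: [0.6504, 0.2667, 0.1467]
orientation: [179.9, -0.0, -101.6]
force: [-0.7, 0.0, -2.8]
opening: 0.0557
gripper_force: 30.0
```

Run:
```python
from h import *
o=get_obs();print(o["clock"],o["tool_pos"],o["orientation"],o["opening"],o["gripper_force"],o["force"])
p,d,C=snap("wrist","w2");X=cloud("wrist",d,C)
m=(X[...,2]>.07)&(X[...,2]<.2)&(d>0)&(X[...,0]<.75)&(X[...,1]<.3)
p2,d2,C2=snap("top","t2");X2=cloud("top",d2,C2)
m=(X2[...,2]>.155)&(X2[...,2]<.185)&(np.hypot(X2[...,0]-.653,X2[...,1]-.268)<.12);print(m.sum(),rect(X2[m]) if m.any() else 0)
hsv=cv2.cvtColor(p,cv2.COLOR_RGB2HSV);print(hsv[60,250],d[60,250])
print(onplane("scene",[(301,240),(369,222),(383,258),(312,263)],.012).round(3))
cv2.imwrite("pics/w2b.png",np.vstack([p[...,::-1],p2[60:260,:,::-1]]))
```

```text
6.75 [0.65038794 0.26672329 0.14670572] [ 1.79930679e+02 -4.32003327e-02 -1.01620655e+02] 0.05573558352587642 29.998785853385925 [-0.68976428  0.02220019 -2.83736527]
768 (656.5, 265.8, 170.7, 73.3, 78.2)
[109 115  89] 0.28150928
[[0.616 0.162 0.012]
 [0.624 0.382 0.012]
 [0.743 0.357 0.012]
 [0.693 0.161 0.012]]
```

View pics/w2b.png

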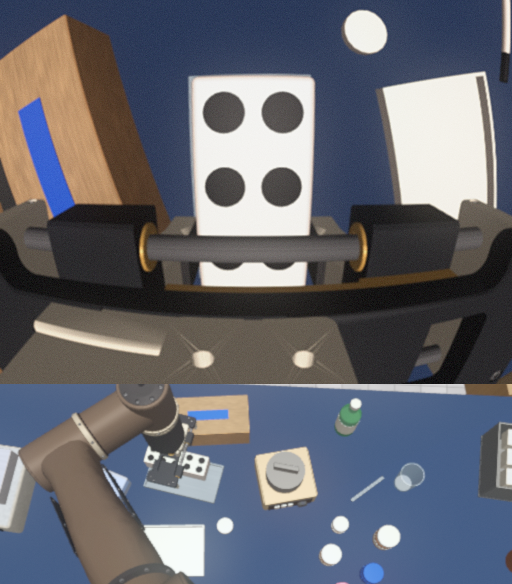

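The wrist view shows the rack held level, with the wooden box to the left. In the top view the rack is over the steel tray. I check the tray centre once more from the scene camera.

Run:
```python
from h import *
D=np.load("pics/scene0.npz");p=D["p"];hsv=cv2.cvtColor(p,cv2.COLOR_RGB2HSV)
m=blob((hsv[...,2]>110)&(hsv[...,1]<80),(341,243));v,u=np.nonzero(m);print(u.min(),u.max(),v.min(),v.max(),rect(onplane("scene",np.c_[u,v],.010)))
o=get_obs();c,s=np.cos(np.radians(-11)),np.sin(np.radians(-11))
t=np.array([.653,.268])-.011*np.array([c,s]);print(t)
plan([(*t,.07,-101),(*t,.030,-101)])
```

```text
299 409 219 293 (692.6, 277.5, 291.6, 230.8, 68.1)
[0.6422021 0.2700989]
[-0.013, 0.085, 0.775, 0.001, -0.0, -0.02] rows>= 2
-- 0.6422021009820758 0.270098898949142 0.07 -101
[0.0, -0.0, 0.4, 0.0, 0.0, 0.0] rows>= 1
-- 0.6422021009820758 0.270098898949142 0.03 -101
```

>>> step_arm(
  steps=[
    [[-0.01,0.08,0.3,0,0,-0.02],[-0.01,0.08,0.6,0,0,-0.02],[-0.01,0.08,0.77,0,0,-0.02],[-0.01,0.08,0.77,0,0,-0.02]],
  ],
)

```text
clock: 7.25
tool_pos: [0.6412, 0.2689, 0.0679]
orientation: [179.8, -0.2, -101.0]
force: [-0.4, -1.1, -2.5]
opening: 0.0555
gripper_force: 30.0
```

>>> step_arm(
  steps=[
    [[0,0,0.15,0,0,0],[0,0,0.28,0,0,0],[0,0,0.36,0,0,0],[0,0,0.4,0,0,0],[0,0,0.4,0,0,0]],
  ],
)

```text
clock: 7.75
tool_pos: [0.6434, 0.2691, 0.0299]
orientation: [180.0, -0.0, -101.1]
force: [-0.7, 0.3, -2.5]
opening: 0.056
gripper_force: 30.0
```

Run:
```python
from h import *
o=get_obs();print(o["tool_pos"],o["force"],o["orientation"])
p2,d2,C2=snap("top");X2=cloud("top",d2,C2)
m=(X2[...,2]>.04)&(X2[...,2]<.07)&(np.hypot(X2[...,0]-.64,X2[...,1]-.268)<.11);print(m.sum(),rect(X2[m]))
cv2.imwrite("pics/t3.png",cv2.resize(p2[90:210,110:270,::-1],None,fx=3,fy=3))
```

```text
[0.64340042 0.26911186 0.02994243] [-0.66298332  0.32037921 -2.48035751] [ 1.79963360e+02 -3.89843203e-02 -1.01063241e+02]
616 (648.0, 268.7, 172.0, 69.6, 78.8)
```

View pics/t3.png

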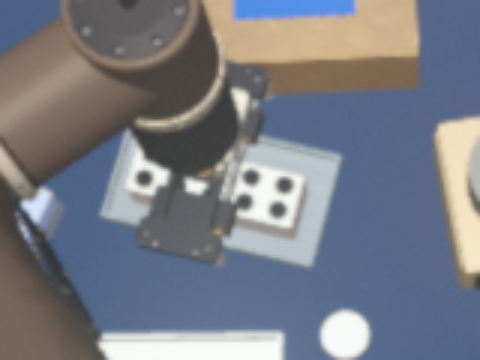

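The rack is inside the steel tray's walls. Lower 2 mm, then release.

>>> step_arm(
  steps=[
    [[0,0,0.01,0,0,0],[0,0,0.02,0,0,0],[0,0,0.02,0,0,0]],
  ],
)

```text
clock: 8.1
tool_pos: [0.6437, 0.2694, 0.0288]
orientation: [-180.0, 0.0, -101.1]
force: [0.6, 0.3, -2.4]
opening: 0.0557
gripper_force: 30.0
```

>>> step_arm(
  steps=[
    [[0,0,0,0,0,0],[0,0,0,0,0,0],[0,0,0,0,0,0],[0,0,0,0,0,0],[0,0,0,0,0,0]],
  ],
  jaw=40,
)

```text
clock: 8.6
tool_pos: [0.6437, 0.2694, 0.0287]
orientation: [-180.0, 0.0, -101.1]
force: [0.4, -0.0, 0.1]
opening: 0.074
gripper_force: 0.0
```

>>> step_arm(
  steps=[
    [[0,0,-0.3,0,0,0],[0,0,-0.6,0,0,0],[0,0,-1,0,0,0]],
  ],
)

```text
clock: 8.9
tool_pos: [0.6427, 0.2687, 0.128]
orientation: [179.9, -0.1, -101.1]
force: [1.3, 1.2, 0.2]
opening: 0.0742
gripper_force: 0.0
```

>>> step_arm(
  steps=[
    [[0,0,-0.5,0,0,0],[0,0,-1,0,0,0],[0,0,-1,0,0,0]],
  ],
  jaw=0,
)

```text
clock: 9.2
tool_pos: [0.6471, 0.2707, 0.238]
orientation: [-179.4, 0.5, -101.0]
force: [0.7, 0.2, 0.4]
opening: 0.0866
gripper_force: 0.0
```

Run:
```python
from h import *
o=get_obs();print(o["clock"],o["tool_pos"],o["orientation"])
plan([(.645,.06,.24,-90),(.645,-.033,.24,-98)])
```

```text
9.2 [0.64709888 0.27072245 0.23801687] [-179.3815063     0.48048579 -101.00273711]
[0.691, -0.127, -0.011, -0.008, 0.005, -0.128] rows>= 2
[0.698, -0.083, -0.01, -0.008, 0.005, -0.128] rows>= 2
[0.701, -0.038, -0.008, -0.008, 0.005, -0.128] rows>= 2
-- 0.645 0.06 0.24 -90
[0.93, 0.0, 0.0, -0.0, -0.0, 0.279] rows>= 2
-- 0.645 -0.033 0.24 -98
```

>>> step_arm(
  steps=[
    [[0.35,-0.06,0,0,0,-0.06],[0.69,-0.13,-0.01,0,0,-0.13]],
  ],
)

```text
clock: 9.4
tool_pos: [0.6427, 0.1991, 0.2295]
orientation: [-180.0, 0.0, -97.2]
force: [0.0, -0.7, -0.8]
opening: 0.0874
gripper_force: 0.0
```

>>> step_arm(
  steps=[
    [[0.35,-0.04,0,0,0,-0.06],[0.7,-0.08,-0.01,0,0,-0.13]],
  ],
)

```text
clock: 9.6
tool_pos: [0.6418, 0.1274, 0.2304]
orientation: [180.0, 0.0, -93.5]
force: [1.0, -0.4, -0.4]
opening: 0.0875
gripper_force: 0.0
```

>>> step_arm(
  steps=[
    [[0.35,-0.02,0,0,0,-0.06],[0.7,-0.04,-0.01,0,0,-0.13],[0.7,-0.04,-0.01,0,0,-0.13],[0.7,-0.04,-0.01,0,0,-0.13]],
  ],
)

```text
clock: 10.0
tool_pos: [0.6417, 0.0577, 0.2316]
orientation: [-180.0, 0.0, -90.0]
force: [-0.2, 0.1, 0.2]
opening: 0.0877
gripper_force: 0.0
```

Run:
```python
from h import *
o=get_obs();print(o["clock"],o["tool_pos"],o["orientation"])
p,d,C=snap("wrist","w4");X=cloud("wrist",d,C)
def f(lo,hi,c,r):
    m=(X[...,2]>lo)&(X[...,2]<hi)&(d>0)&(np.hypot(X[...,0]-c[0],X[...,1]-c[1])<r);print(lo,m.sum(),rect(X[m]),np.median(X[m],0).round(4))
f(.157,.172,(.645,-.033),.05);f(.128,.142,(.645,-.033),.065)
p,d,C=snap("top");X=cloud("top",d,C)
f(.045,.062,(.642,.27),.1)
plan([(.645,-.033,.24,-98)])
```

```text
10.0 [0.64172594 0.05767922 0.23159916] [-1.79983292e+02  1.18682943e-02 -8.99970011e+01]
0.157 1634 (648.0, -33.4, 69.9, 14.5, 80.9) [ 0.648  -0.0331  0.1643]
0.128 10709 (647.8, -33.4, 108.5, 109.2, 89.9) [ 0.6455 -0.0321  0.1346]
0.045 186 (631.1, 211.1, 50.9, 57.4, 79.4) [0.6371 0.203  0.0551]
[0.921, -0.03, -0.086, -0.0, 0.0, 0.283] rows>= 2
-- 0.645 -0.033 0.24 -98
```

>>> step_arm(
  steps=[
    [[0.3,-0.02,0,0,0,0.1],[0.6,-0.06,0,0,0,0.2],[0.91,-0.06,0,0,0,0.31],[0.91,-0.06,0.1,0,0,0.31],[0.91,-0.06,0.4,0,0,0.31],[0.91,-0.06,0.7,0,0,0.31],[0.91,-0.06,0.9,0,0,0.31],[0.91,-0.06,0.92,0,0,0.31],[0.91,-0.06,0.92,0,0,0.31]],
  ],
)

```text
clock: 11.0
tool_pos: [0.648, -0.0315, 0.1394]
orientation: [180.0, -0.0, -98.7]
force: [1.0, 0.1, 0.8]
opening: 0.0876
gripper_force: 0.0
```

>>> step_arm(
  steps=[
    [[0,0,0,0,0,0],[0,0,0,0,0,0],[0,0,0,0,0,0],[0,0,0,0,0,0],[0,0,0,0,0,0],[0,0,0,0,0,0],[0,0,0,0,0,0],[0,0,0,0,0,0],[0,0,0,0,0,0],[0,0,0,0,0,0]],
  ],
  jaw=255,
)

```text
clock: 12.0
tool_pos: [0.6478, -0.0325, 0.1395]
orientation: [180.0, -0.0, -98.8]
force: [0.1, -0.0, -0.9]
opening: 0.0139
gripper_force: 30.0
```

Run:
```python
from h import *
o=get_obs();print(o["clock"],o["tool_pos"],o["orientation"],o["opening"],o["gripper_force"],o["force"])
x,y,z=o["tool_pos"]
plan([(x,y,z+.075,-99),(.43,.03,z+.075,-99),(.43,.03,.0555,-99)])
```

```text
12.0 [ 0.64784901 -0.03245877  0.1395085 ] [ 1.79988832e+02 -1.50278622e-03 -9.87660448e+01] 0.013871699555223719 30.004290640354156 [ 0.10502921 -0.02926324 -0.86673777]
[0.0, 0.0, -0.75, 0.0, -0.0, 0.008] rows>= 2
-- 0.6478490145391683 -0.032458769222150824 0.2145084984905366 -99
[-0.092, 0.75, 0.0, 0.0, 0.0, 0.0] rows>= 2
[-0.092, 0.75, 0.0, 0.0, 0.0, 0.0] rows>= 2
[-0.092, 0.75, 0.0, 0.0, 0.0, 0.0] rows>= 2
-- 0.43 0.03 0.2145084984905366 -99
[0.0, -0.0, 0.795, 0.0, 0.0, 0.0] rows>= 2
[0.0, -0.0, 0.795, 0.0, 0.0, 0.0] rows>= 2
-- 0.43 0.03 0.0555 -99
```

>>> step_arm(
  steps=[
    [[0,0,-0.15,0,0,0],[0,0,-0.4,0,0,0],[0,0,-0.75,0,0,0],[0,0,-0.75,0,0,0]],
  ],
)

```text
clock: 12.4
tool_pos: [0.6504, -0.0325, 0.2198]
orientation: [-179.6, 0.1, -98.7]
force: [0.9, -0.5, -1.3]
opening: 0.0138
gripper_force: 30.0
```

>>> step_arm(
  steps=[
    [[-0.02,0.2,0,0,0,0],[-0.05,0.45,0,0,0,0],[-0.09,0.75,0,0,0,0]],
  ],
)

```text
clock: 12.7
tool_pos: [0.5744, -0.0121, 0.2136]
orientation: [179.9, -0.0, -98.8]
force: [0.1, 1.6, -1.8]
opening: 0.0138
gripper_force: 30.0
```

>>> step_arm(
  steps=[
    [[-0.03,0.25,0,0,0,0],[-0.06,0.5,0,0,0,0],[-0.09,0.75,0,0,0,0]],
  ],
)

```text
clock: 13.0
tool_pos: [0.5011, 0.0083, 0.2141]
orientation: [180.0, 0.0, -98.8]
force: [0.3, 0.1, -1.7]
opening: 0.0137
gripper_force: 30.0
```

>>> step_arm(
  steps=[
    [[-0.03,0.25,0,0,0,0],[-0.06,0.5,0,0,0,0],[-0.09,0.75,0,0,0,0],[-0.09,0.75,0,0,0,0],[-0.09,0.75,0,0,0,0]],
  ],
)

```text
clock: 13.5
tool_pos: [0.4295, 0.0287, 0.2149]
orientation: [-179.9, 0.0, -98.7]
force: [0.9, 0.3, -1.4]
opening: 0.0136
gripper_force: 30.0
```

>>> step_arm(
  steps=[
    [[0,0,0.25,0,0,0],[0,0,0.5,0,0,0],[0,0,0.8,0,0,0],[0,0,0.8,0,0,0]],
  ],
)

```text
clock: 13.9
tool_pos: [0.4277, 0.0274, 0.1313]
orientation: [179.7, -0.2, -98.8]
force: [-0.7, -0.0, -1.5]
opening: 0.0141
gripper_force: 30.0
```

>>> step_arm(
  steps=[
    [[0,0,0.25,0,0,0],[0,0,0.5,0,0,0],[0,0,0.65,0,0,0],[0,0,0.72,0,0,0],[0,0,0.76,0,0,0],[0,0,0.76,0,0,0]],
  ],
)

```text
clock: 14.5
tool_pos: [0.4303, 0.0287, 0.059]
orientation: [-180.0, 0.0, -98.8]
force: [0.0, -0.0, -1.4]
opening: 0.0135
gripper_force: 30.0
```

>>> step_arm(
  steps=[
    [[0,0,0.01,0,0,0],[0,0,0.025,0,0,0],[0,0,0.04,0,0,0],[0,0,0.04,0,0,0],[0,0,0.04,0,0,0]],
  ],
)

```text
clock: 15.0
tool_pos: [0.4297, 0.0286, 0.0547]
orientation: [-180.0, 0.0, -98.8]
force: [-0.6, -0.8, -1.9]
opening: 0.0137
gripper_force: 30.0
```

>>> step_arm(
  steps=[
    [[0,0,0.003,0,0,0],[0,0,0.006,0,0,0],[0,0,0.006,0,0,0]],
  ],
)

```text
clock: 15.3
tool_pos: [0.4297, 0.0286, 0.0544]
orientation: [-180.0, 0.0, -98.7]
force: [-2.6, 0.0, 5.5]
opening: 0.014
gripper_force: 30.0
```

>>> step_arm(
  steps=[
    [[0,0,0,0,0,0],[0,0,0,0,0,0],[0,0,0,0,0,0],[0,0,0,0,0,0],[0,0,0,0,0,0]],
  ],
  jaw=120,
)

```text
clock: 15.8
tool_pos: [0.4296, 0.0285, 0.0539]
orientation: [180.0, -0.0, -98.8]
force: [0.1, 0.7, 0.9]
opening: 0.045
gripper_force: 0.0
```

>>> step_arm(
  steps=[
    [[0,0,-0.2,0,0,0],[0,0,-0.6,0,0,0],[0,0,-1,0,0,0]],
  ],
)

```text
clock: 16.1
tool_pos: [0.429, 0.0281, 0.1547]
orientation: [179.9, -0.1, -98.8]
force: [1.5, 0.9, -0.3]
opening: 0.0463
gripper_force: 0.0
```

>>> step_arm(
  steps=[
    [[0,0,-0.5,0,0,0],[0,0,-1,0,0,0],[0,0,-1,0,0,0],[0,0,-1,0,0,0]],
  ],
  jaw=0,
)

```text
clock: 16.5
tool_pos: [0.43, 0.0288, 0.2551]
orientation: [-179.9, 0.1, -98.8]
force: [0.1, -0.2, -0.8]
opening: 0.073
gripper_force: 0.0
```

Run:
```python
from h import *
o=get_obs();print(o["clock"],o["tool_pos"],o["orientation"])
plan([(.475,-.2,.25,-110)])
p,d,C=snap("top","t5");np.savez("pics/t5.npz",p=p,d=d);X=cloud("top",d,C)
def f(lo,hi,c,r):
    m=(X[...,2]>lo)&(X[...,2]<hi)&(d>0)&(np.hypot(X[...,0]-c[0],X[...,1]-c[1])<r)
    if m.sum()>5:print(lo,m.sum(),rect(X[m]),np.median(X[m],0).round(4))
f(.112,.13,(.645,-.036),.06);f(.075,.095,(.645,-.036),.11);f(.04,.07,(.642,.27),.11)
w,dw,Cw=snap("wrist")
cv2.imwrite("pics/t5b.png",cv2.resize(p[60:280,60:460,::-1],None,fx=1.9,fy=1.9))
```

```text
16.5 [0.42999274 0.02884936 0.25507182] [-1.79871584e+02  1.24299884e-01 -9.87710748e+01]
[0.731, -0.265, 0.016, -0.001, 0.002, 0.131] rows>= 2
[0.712, -0.312, 0.016, -0.001, 0.002, 0.131] rows>= 2
[0.69, -0.358, 0.017, -0.001, 0.002, 0.131] rows>= 2
-- 0.475 -0.2 0.25 -110
0.112 197 (661.0, -50.7, 73.8, 32.9, 47.0) [ 0.6627 -0.0532  0.1207]
0.075 1111 (645.9, -36.9, 154.9, 160.2, 12.9) [ 0.686  -0.0829  0.0858]
0.04 1130 (681.2, 262.1, 171.9, 137.7, 78.6) [0.6411 0.2696 0.0551]
```

View pics/t5b.png

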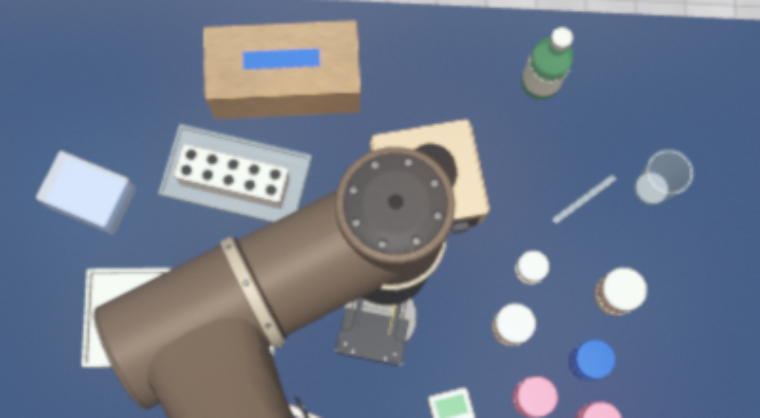

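The rack lies flat in the steel tray, and the pad is partly visible. All three jars are still in place. Now moving towards the jars for a close look.

>>> step_arm(
  steps=[
    [[0.36,-0.13,0,0,0,0.1],[0.73,-0.26,0,0,0,0.13]],
  ],
)

```text
clock: 16.8
tool_pos: [0.4437, -0.0479, 0.2526]
orientation: [179.9, -0.1, -102.4]
force: [1.7, -0.4, -0.1]
opening: 0.0872
gripper_force: 0.0
```

>>> step_arm(
  steps=[
    [[0.36,-0.16,0,0,0,0.1],[0.71,-0.31,0,0,0,0.13]],
  ],
)

```text
clock: 17.0
tool_pos: [0.4585, -0.1251, 0.2524]
orientation: [179.8, -0.1, -106.3]
force: [1.0, 0.7, -0.1]
opening: 0.0877
gripper_force: 0.0
```

>>> step_arm(
  steps=[
    [[0.34,-0.18,0,0,0,0.1],[0.69,-0.36,0,0,0,0.13],[0.69,-0.36,0,0,0,0.13],[0.69,-0.36,0,0,0,0.13]],
  ],
)

```text
clock: 17.4
tool_pos: [0.4735, -0.2006, 0.2519]
orientation: [179.8, -0.1, -110.1]
force: [-0.5, -0.0, -0.3]
opening: 0.0878
gripper_force: 0.0
```

```bash
cat >> h.py <<'E'
def jarpos(X,p,d,c,h,rad=.06,tol=.008):
    "centre of a white lid at height h near c"
    hsv=cv2.cvtColor(p,cv2.COLOR_RGB2HSV)
    m=(abs(X[...,2]-h)<tol)&(d>0)&(np.hypot(X[...,0]-c[0],X[...,1]-c[1])<rad)&(hsv[...,1]<70)&(hsv[...,2]>150)
    if m.sum()<10: return None
    (x,y),r=cv2.minEnclosingCircle(np.float32(X[m][:,:2]*1000));return round(x,1),round(y,1),"d",round(2*r,1),"z",np.median(X[m][:,2]).round(4),int(m.sum())
E
python3 - <<'E'
from h import *
o=get_obs();print(o["clock"],o["tool_pos"],o["orientation"])
J=dict(j1=((.488,-.341),.064),j2=((.428,-.178),.056),j4=((.521,-.207),.040))
for n in("wrist","top"):
    p,d,C=snap(n,n[0]+"6");X=cloud(n,d,C)
    for k,(c,h) in J.items(): print(n,k,jarpos(X,p,d,c,h))
m=(abs(X[...,2]-.12)<.008)&(np.hypot(X[...,0]-.646,X[...,1]+.036)<.06);print("pad",m.sum(),rect(X[m]),cv2.minEnclosingCircle(np.float32(X[m][:,:2])))
# colour-based pad centre
hsv=cv2.cvtColor(p,cv2.COLOR_RGB2HSV);b=blob(hsv[...,2]<75,(286,152)) ;v,u=np.nonzero(b);print(b.sum(),onplane("top",[cv2.minEnclosingCircle(np.float32(np.c_[u,v]))[0]],.12,C),cv2.minEnclosingCircle(np.float32(np.c_[u,v])))
plan([(.488,-.341,.16,-150)])
E
```

```text
17.4 [ 0.47351132 -0.20063724  0.25187619] [ 1.79776121e+02 -5.58687674e-02 -1.10075319e+02]
wrist j1 (488.1, -340.1, 'd', 64.4, 'z', np.float64(0.0635), 2194)
wrist j2 (429.6, -177.8, 'd', 58.7, 'z', np.float64(0.0555), 1694)
wrist j4 (522.3, -207.1, 'd', 45.6, 'z', np.float64(0.0396), 962)
top j1 (486.3, -339.0, 'd', 64.7, 'z', np.float64(0.065), 374)
top j2 (428.1, -175.4, 'd', 58.5, 'z', np.float64(0.0575), 215)
top j4 (521.8, -203.6, 'd', 46.3, 'z', np.float64(0.0408), 151)
pad 0 (0.0, 0.0, 0.0, 0.0, 0.0) ((0.0, 0.0), 0.0)
72 [[0.52592092 0.03118206 0.12      ]] ((260.0, 188.0), 18.027854919433594)
[0.641, -0.309, 0.464, 0.002, -0.001, 0.699] rows>= 3
[0.497, -0.509, 0.464, 0.002, -0.001, 0.699] rows>= 3
-- 0.488 -0.341 0.16 -150
```

View pics/w6.png

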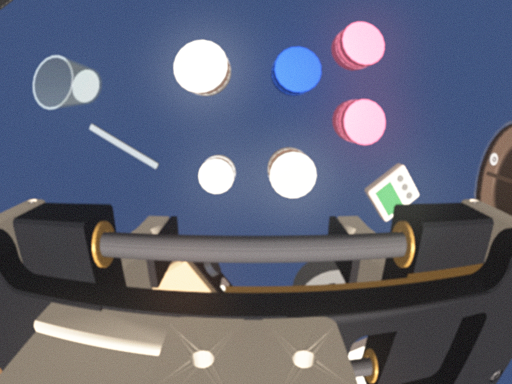

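Wrist view: jar1 (201,67), jar2 (293,173) and jar4 (216,175), with lid diameters 64, 58 and 46 mm and the expected heights. Going for jar1.

>>> step_arm(
  steps=[
    [[0.21,-0.1,0.15,0,0,0.23],[0.43,-0.2,0.3,0,0,0.46],[0.64,-0.31,0.46,0,0,0.7],[0.64,-0.31,0.46,0,0,0.7]],
  ],
)

```text
clock: 17.9
tool_pos: [0.4808, -0.2707, 0.2053]
orientation: [179.8, -0.1, -130.2]
force: [-0.6, 0.1, -0.7]
opening: 0.0877
gripper_force: 0.0
```

>>> step_arm(
  steps=[
    [[0.17,-0.17,0.15,0,0,0.23],[0.34,-0.34,0.3,0,0,0.46],[0.5,-0.5,0.46,0,0,0.7],[0.5,-0.5,0.46,0,0,0.7],[0.5,-0.5,0.46,0,0,0.7]],
  ],
)

```text
clock: 18.4
tool_pos: [0.488, -0.3402, 0.1619]
orientation: [180.0, -0.0, -149.9]
force: [0.6, 0.8, 0.6]
opening: 0.0879
gripper_force: 0.0
```

Run:
```python
from h import *
o=get_obs();print(o["clock"],o["tool_pos"],o["orientation"])
p,d,C=snap("top","t7");X=cloud("top",d,C)
m=(abs(X[...,2]-.12)<.008)&(np.hypot(X[...,0]-.646,X[...,1]+.036)<.06);P=X[m];print("pad",m.sum(),rect(P) if m.any() else 0,cv2.minEnclosingCircle(np.float32(P[:,:2])) if m.any() else 0)
plan([(.488,-.340,.075,-150),(.488,-.340,.020,-150)])
```

```text
18.4 [ 0.48799861 -0.34018281  0.16191008] [ 1.79969390e+02 -2.90602541e-02 -1.49881490e+02]
pad 552 (645.2, -36.8, 73.4, 74.5, 67.1) ((0.645487368106842, -0.03737834095954895), 0.038323868066072464)
[0.003, 0.002, 0.875, -0.001, 0.001, 0.005] rows>= 2
-- 0.488 -0.34 0.075 -150
[0.0, -0.0, 0.55, 0.0, 0.0, 0.0] rows>= 2
-- 0.488 -0.34 0.02 -150
```

>>> step_arm(
  steps=[
    [[0,0,0.4,0,0,0],[0,0,0.8,0,0,0],[0,0,0.9,0,0,0]],
  ],
)

```text
clock: 18.75
tool_pos: [0.4861, -0.339, 0.0693]
orientation: [179.8, -0.1, -149.9]
force: [-0.6, -0.1, -0.6]
opening: 0.0876
gripper_force: 0.0
```

>>> step_arm(
  steps=[
    [[0,0,0.2,0,0,0],[0,0,0.4,0,0,0],[0,0,0.52,0,0,0],[0,0,0.52,0,0,0],[0,0,0.52,0,0,0]],
  ],
)

```text
clock: 19.25
tool_pos: [0.4887, -0.3411, 0.0212]
orientation: [-179.9, 0.0, -150.0]
force: [0.2, 0.2, -0.1]
opening: 0.0877
gripper_force: 0.0
```

>>> step_arm(
  steps=[
    [[0,0,0,0,0,0],[0,0,0,0,0,0],[0,0,0,0,0,0],[0,0,0,0,0,0],[0,0,0,0,0,0],[0,0,0,0,0,0],[0,0,0,0,0,0]],
  ],
  jaw=255,
)

```text
clock: 19.95
tool_pos: [0.4877, -0.3409, 0.0204]
orientation: [180.0, -0.0, -150.0]
force: [-2.0, 3.5, 6.5]
opening: 0.0639
gripper_force: 30.0
```

Run:
```python
from h import *
o=get_obs();print(o["clock"],o["tool_pos"],o["orientation"],o["force"],o["opening"])
x,y,z=o["tool_pos"]
plan([(x,y,.21,-150),(.645,-.10,.21,-110)])
```

```text
19.95 [ 0.48770791 -0.34093718  0.0203975 ] [ 1.79985334e+02 -6.20233773e-03 -1.50049133e+02] [-1.95354013  3.46679219  6.48738913] 0.06394129590048564
[0.0, 0.0, -0.948, 0.0, -0.0, -0.001] rows>= 2
[0.0, 0.0, -0.948, 0.0, -0.0, -0.001] rows>= 2
-- 0.4877079085691026 -0.3409371842494087 0.21 -150
[-0.856, 0.433, 0.0, 0.0, 0.0, -0.465] rows>= 2
[-0.933, 0.224, 0.0, 0.0, 0.0, -0.465] rows>= 2
[-0.959, 0.003, 0.0, 0.0, 0.0, -0.465] rows>= 2
-- 0.645 -0.1 0.21 -110
```

>>> step_arm(
  steps=[
    [[0,0,-0.2,0,0,0],[0,0,-0.5,0,0,0],[0,0,-0.95,0,0,0]],
  ],
)

```text
clock: 20.25
tool_pos: [0.4859, -0.3403, 0.1133]
orientation: [179.7, -0.2, -150.1]
force: [1.8, -0.2, -3.1]
opening: 0.0634
gripper_force: 30.0
```

>>> step_arm(
  steps=[
    [[0,0,-0.4,0,0,0],[0,0,-0.8,0,0,0],[0,0,-0.95,0,0,0],[0,0,-0.95,0,0,0]],
  ],
)

```text
clock: 20.65
tool_pos: [0.4891, -0.3416, 0.2126]
orientation: [-179.8, 0.2, -150.0]
force: [0.3, 0.3, -2.3]
opening: 0.0635
gripper_force: 30.0
```

>>> step_arm(
  steps=[
    [[-0.2,0.1,0,0,0,-0.1],[-0.5,0.25,0,0,0,-0.3],[-0.86,0.43,0,0,0,-0.46]],
  ],
)

```text
clock: 20.95
tool_pos: [0.54, -0.2604, 0.2077]
orientation: [179.8, -0.1, -136.8]
force: [1.0, -0.1, -2.8]
opening: 0.0637
gripper_force: 30.0
```

>>> step_arm(
  steps=[
    [[-0.3,0.07,0,0,0,-0.15],[-0.6,0.15,0,0,0,-0.3],[-0.93,0.22,0,0,0,-0.46]],
  ],
)

```text
clock: 21.25
tool_pos: [0.5931, -0.1799, 0.2075]
orientation: [179.8, -0.1, -123.5]
force: [0.1, -0.2, -1.5]
opening: 0.0636
gripper_force: 30.0
```

>>> step_arm(
  steps=[
    [[-0.3,0,0,0,0,-0.15],[-0.6,0,0,0,0,-0.3],[-0.9,0,0,0,0,-0.46],[-0.96,0,0,0,0,-0.46]],
  ],
)

```text
clock: 21.65
tool_pos: [0.6476, -0.0988, 0.2069]
orientation: [179.8, -0.0, -110.3]
force: [-0.2, 0.3, -2.7]
opening: 0.0634
gripper_force: 30.0
```

Run:
```python
from h import *
plan([(.645,.065,.22,-90)])
```

```text
[-0.764, 0.296, -0.065, 0.003, -0.0, -0.354] rows>= 2
[-0.804, 0.157, -0.066, 0.003, -0.0, -0.354] rows>= 2
-- 0.645 0.065 0.22 -90
```

>>> step_arm(
  steps=[
    [[-0.25,0.1,-0.02,0,0,-0.11],[-0.5,0.2,-0.04,0,0,-0.22],[-0.76,0.3,-0.07,0,0,-0.35]],
  ],
)

```text
clock: 21.95
tool_pos: [0.6443, -0.0194, 0.2145]
orientation: [179.8, -0.1, -100.5]
force: [0.3, 0.1, -1.7]
opening: 0.0635
gripper_force: 30.0
```

>>> step_arm(
  steps=[
    [[-0.27,0.05,-0.02,0,0,-0.11],[-0.54,0.1,-0.04,0,0,-0.22],[-0.8,0.16,-0.07,0,0,-0.35],[-0.8,0.16,-0.07,0,0,-0.35],[-0.8,0.16,-0.07,0,0,-0.35]],
  ],
)

```text
clock: 22.45
tool_pos: [0.6436, 0.062, 0.2222]
orientation: [179.9, -0.0, -90.5]
force: [-0.3, 0.5, -2.1]
opening: 0.0635
gripper_force: 30.0
```

Run:
```python
from h import *
o=get_obs();print(o["clock"],o["tool_pos"],o["orientation"])
p,d,C=snap("wrist","w8");X=cloud("wrist",d,C)
def f(lo,hi,c=(.646,-.037),r=.12):
    m=(X[...,2]>lo)&(X[...,2]<hi)&(d>0)&(np.hypot(X[...,0]-c[0],X[...,1]-c[1])<r);P=np.float32(X[m][:,:2]);print(lo,m.sum(),rect(P),cv2.minEnclosingCircle(P),P.min(0),P.max(0))
f(.113,.127,r=.06);f(.078,.092)
plan([(.647,-.038,.155,-90)])
```

```text
22.45 [0.64356376 0.06196056 0.22221658] [ 1.79854900e+02 -3.87591142e-02 -9.04806228e+01]
0.113 5638 (647.7, -37.7, 73.8, 74.5, 89.3) ((0.6474817991256714, -0.037763722240924835), 0.03814017400145531) [ 0.61045766 -0.07465342] [ 0.68500006 -0.00081229]
0.078 16746 (647.5, -37.6, 153.3, 159.2, 13.1) ((0.6472607254981995, -0.037663139402866364), 0.10548627376556396) [ 0.5567721  -0.12678729] [0.73743045 0.05379995]
[0.993, -0.044, 0.675, 0.005, -0.001, -0.018] rows>= 3
-- 0.647 -0.038 0.155 -90
```

View pics/w8.png

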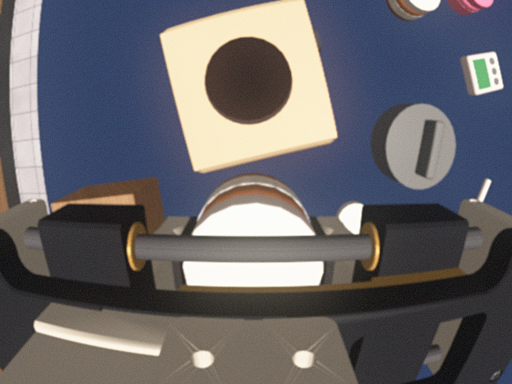

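The pad centre is (0.6475, −0.0377), at pixel (249,80), and the jar is held upright. Going over the pad.

>>> step_arm(
  steps=[
    [[0.3,-0.02,0,0,0,0],[0.6,-0.03,0.1,0,0,0],[0.9,-0.04,0.2,0,0,0],[0.99,-0.04,0.4,0,0,0],[0.99,-0.04,0.6,0,0,0],[0.99,-0.04,0.72,0,0,0],[0.99,-0.04,0.72,0,0,0],[0.99,-0.04,0.72,0,0,0]],
  ],
)

```text
clock: 23.3
tool_pos: [0.6478, -0.0374, 0.1522]
orientation: [180.0, -0.0, -90.5]
force: [-0.6, -0.0, -2.2]
opening: 0.0638
gripper_force: 30.0
```

>>> step_arm(
  steps=[
    [[0,0,0.03,0,0,0],[0,0,0.06,0,0,0],[0,0,0.09,0,0,0],[0,0,0.12,0,0,0],[0,0,0.15,0,0,0],[0,0,0.16,0,0,0],[0,0,0.17,0,0,0],[0,0,0.17,0,0,0]],
  ],
)

```text
clock: 24.1
tool_pos: [0.6477, -0.037, 0.1352]
orientation: [-180.0, 0.0, -90.5]
force: [-1.6, 2.0, 3.1]
opening: 0.0636
gripper_force: 30.0
```

Run:
```python
from h import *
o=get_obs();print(o["clock"],o["tool_pos"],o["orientation"],o["force"])
```

```text
24.1 [ 0.64771708 -0.03701862  0.13523857] [-1.79980136e+02  4.80569835e-03 -9.04506680e+01] [-1.61803762  2.0115716   3.08845714]
```

>>> step_arm(
  steps=[
    [[0,0,0.02,0,0,0],[0,0,0.035,0,0,0],[0,0,0.045,0,0,0],[0,0,0.05,0,0,0],[0,0,0.05,0,0,0]],
  ],
)

```text
clock: 24.6
tool_pos: [0.6478, -0.037, 0.1304]
orientation: [-180.0, 0.0, -90.4]
force: [-3.1, 3.8, 6.7]
opening: 0.0638
gripper_force: 30.0
```

>>> step_arm(
  steps=[
    [[0,0,0.005,0,0,0],[0,0,0.01,0,0,0],[0,0,0.01,0,0,0]],
  ],
)

```text
clock: 24.9
tool_pos: [0.6478, -0.0371, 0.1304]
orientation: [-179.9, -0.0, -90.4]
force: [-5.4, 3.0, 13.8]
opening: 0.0636
gripper_force: 30.0
```

The pad has reached its stop: z held at 0.1304 while the force rose to 14 N. Holding for 4 s.

>>> step_arm(
  steps=[
    [[0,0,0,0,0,0],[0,0,0,0,0,0],[0,0,0,0,0,0],[0,0,0,0,0,0],[0,0,0,0,0,0],[0,0,0,0,0,0],[0,0,0,0,0,0],[0,0,0,0,0,0],[0,0,0,0,0,0],[0,0,0,0,0,0],[0,0,0,0,0,0],[0,0,0,0,0,0],[0,0,0,0,0,0],[0,0,0,0,0,0],[0,0,0,0,0,0],[0,0,0,0,0,0],[0,0,0,0,0,0],[0,0,0,0,0,0],[0,0,0,0,0,0],[0,0,0,0,0,0]],
  ],
)

```text
clock: 26.9
tool_pos: [0.6478, -0.0371, 0.1304]
orientation: [-179.9, -0.0, -90.4]
force: [-5.1, 2.7, 12.2]
opening: 0.0632
gripper_force: 30.0
```

>>> step_arm(
  steps=[
    [[0,0,0,0,0,0],[0,0,0,0,0,0],[0,0,0,0,0,0],[0,0,0,0,0,0],[0,0,0,0,0,0],[0,0,0,0,0,0],[0,0,0,0,0,0],[0,0,0,0,0,0],[0,0,0,0,0,0],[0,0,0,0,0,0],[0,0,0,0,0,0],[0,0,0,0,0,0],[0,0,0,0,0,0],[0,0,0,0,0,0],[0,0,0,0,0,0],[0,0,0,0,0,0],[0,0,0,0,0,0],[0,0,0,0,0,0],[0,0,0,0,0,0],[0,0,0,0,0,0]],
  ],
)

```text
clock: 28.9
tool_pos: [0.6478, -0.037, 0.1304]
orientation: [-179.9, -0.0, -90.4]
force: [-5.3, 4.4, 12.4]
opening: 0.0639
gripper_force: 30.0
```

Run:
```python
from h import *
o=get_obs();print(o["clock"],o["tool_pos"],o["force"])
p,d,C=snap("top","t9");X=cloud("top",d,C);hsv=cv2.cvtColor(p,cv2.COLOR_RGB2HSV)
m=(abs(X[...,2]-.021)<.008)&(hsv[...,1]<60)&(hsv[...,2]>140)&(np.hypot(X[...,0]-.42,X[...,1]-.336)<.19);print(m.sum(),rect(X[m]))
print(jarpos(X,p,d,(.428,-.178),.056),jarpos(X,p,d,(.521,-.207),.04))
```

```text
28.9 [ 0.64781081 -0.03704269  0.13041986] [-5.30512524  4.38856884 12.36718486]
444 (474.5, 355.1, 267.4, 265.7, 4.2)
(427.8, -176.5, 'd', 58.5, 'z', np.float64(0.0567), 317) (520.1, -205.0, 'd', 46.0, 'z', np.float64(0.0409), 189)
```

>>> step_arm(
  steps=[
    [[0,0,-0.05,0,0,0],[0,0,-0.1,0,0,0],[0,0,-0.2,0,0,0],[0,0,-0.5,0,0,0],[0,0,-0.85,0,0,0],[0,0,-0.85,0,0,0]],
  ],
)

```text
clock: 29.55
tool_pos: [0.6503, -0.0375, 0.2194]
orientation: [-179.5, -0.0, -90.4]
force: [0.7, 0.9, -1.9]
opening: 0.0635
gripper_force: 30.0
```

Run:
```python
from h import *
o=get_obs();print(o["tool_pos"],o["orientation"],o["force"])
plan([(.416,.421,.20,-86.6)])
```

```text
[ 0.65028113 -0.03753695  0.21942528] [-1.79546220e+02 -5.29708667e-03 -9.04330967e+01] [ 0.70411261  0.91151754 -1.91476177]
[-0.914, 0.476, 0.035, -0.003, -0.0, -0.027] rows>= 3
[-0.92, 0.463, 0.036, -0.003, -0.0, -0.027] rows>= 3
[-0.926, 0.451, 0.037, -0.003, -0.0, -0.027] rows>= 3
[-0.932, 0.439, 0.037, -0.003, -0.0, -0.027] rows>= 3
[-0.938, 0.426, 0.038, -0.003, -0.0, -0.027] rows>= 3
-- 0.416 0.421 0.2 -86.6
```

>>> step_arm(
  steps=[
    [[-0.25,0.14,0,0,0,0],[-0.6,0.3,0,0,0,-0.01],[-0.91,0.47,0,0,0,-0.03]],
  ],
)

```text
clock: 29.85
tool_pos: [0.6005, 0.0547, 0.2131]
orientation: [179.9, -0.0, -89.7]
force: [0.2, 0.5, -1.8]
opening: 0.0636
gripper_force: 30.0
```

>>> step_arm(
  steps=[
    [[-0.3,0.15,0,0,0,0],[-0.6,0.3,0,0,0,-0.01],[-0.92,0.46,0.04,0,0,-0.03]],
  ],
)

```text
clock: 30.15
tool_pos: [0.5541, 0.1467, 0.2099]
orientation: [-180.0, -0.0, -88.8]
force: [0.4, 0.7, -1.6]
opening: 0.0637
gripper_force: 30.0
```

>>> step_arm(
  steps=[
    [[-0.3,0.15,0,0,0,0],[-0.6,0.3,0,0,0,-0.01],[-0.93,0.45,0.04,0,0,-0.03]],
  ],
)

```text
clock: 30.45
tool_pos: [0.507, 0.2386, 0.2059]
orientation: [-180.0, -0.0, -87.9]
force: [1.0, -0.5, -2.3]
opening: 0.064
gripper_force: 30.0
```

>>> step_arm(
  steps=[
    [[-0.3,0.15,0,0,0,0],[-0.6,0.3,0,0,0,-0.01],[-0.93,0.44,0.04,0,0,-0.03]],
  ],
)

```text
clock: 30.75
tool_pos: [0.4595, 0.3299, 0.2019]
orientation: [-180.0, -0.0, -87.0]
force: [0.8, 0.8, -1.5]
opening: 0.0634
gripper_force: 30.0
```

>>> step_arm(
  steps=[
    [[-0.3,0.14,0,0,0,0],[-0.6,0.28,0,0,0,-0.01],[-0.94,0.43,0.04,0,0,-0.03],[-0.94,0.43,0.04,0,0,-0.03],[-0.94,0.43,0.04,0,0,-0.03]],
  ],
)

```text
clock: 31.25
tool_pos: [0.4117, 0.421, 0.197]
orientation: [179.9, -0.1, -86.1]
force: [0.5, -0.4, -1.8]
opening: 0.0638
gripper_force: 30.0
```

Run:
```python
from h import *
o=get_obs();print(o["clock"],o["tool_pos"],o["orientation"])
p,d,C=snap("wrist","w10");hsv=cv2.cvtColor(p,cv2.COLOR_RGB2HSV);X=cloud("wrist",d,C)
m=(X[...,2]<.03)&(X[...,2]>-.01)&(d>0)&(hsv[...,1]<60)&(hsv[...,2]>120)&(np.hypot(X[...,0]-.42,X[...,1]-.336)<.17)
P=X[m];print(m.sum(),rect(P),P[:,0].min(),P[:,0].max(),P[:,1].min(),P[:,1].max())
for y in(.22,.26,.30,.34):
    q=P[abs(P[:,1]-y)<.005];print(y,q[:,0].min(),q[:,0].max())
plan([(.416,.421,.105,-86.6),(.416,.421,.0255,-86.6)])
```

```text
31.25 [0.41173952 0.42103848 0.19704394] [ 1.79944970e+02 -8.59806450e-02 -8.60804446e+01]
25309 (419.4, 343.1, 162.5, 274.8, 3.5) 0.33085849359825914 0.5080313710738082 0.2010848794802099 0.4851591389607241
0.22 0.3460541449746196 0.5080313710738082
0.26 0.34312917247312763 0.5054265219919389
0.3 0.3405016213086649 0.5035810186904189
0.34 0.33871856361862135 0.5006916999935218
[-0.004, -0.039, 0.923, 0.001, -0.002, 0.016] rows>= 2
-- 0.416 0.421 0.105 -86.6
[-0.0, -0.0, 0.795, 0.0, 0.0, 0.0] rows>= 2
-- 0.416 0.421 0.0255 -86.6
```

View pics/w10.png

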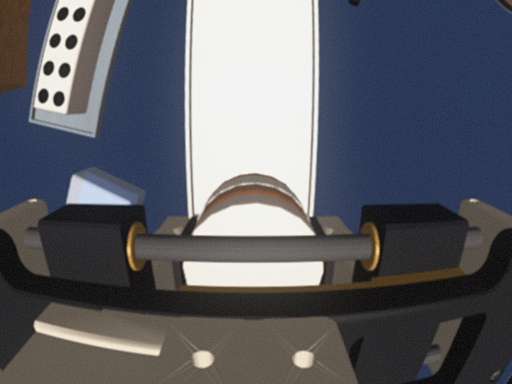

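The wrist view confirms the tray axis at x ≈ 0.4155 for y = 0.42, with the jar hanging over its far end.

>>> step_arm(
  steps=[
    [[0,-0.04,0.3,0,0,0.02],[0,-0.04,0.6,0,0,0.02],[0,-0.04,0.9,0,0,0.02],[0,-0.04,0.92,0,0,0.02]],
  ],
)

```text
clock: 31.7
tool_pos: [0.4155, 0.4176, 0.1022]
orientation: [179.7, -0.3, -86.9]
force: [-1.1, -0.4, -3.1]
opening: 0.0637
gripper_force: 30.0
```

>>> step_arm(
  steps=[
    [[0,0,0.25,0,0,0],[0,0,0.45,0,0,0],[0,0,0.6,0,0,0],[0,0,0.7,0,0,0],[0,0,0.75,0,0,0],[0,0,0.77,0,0,0],[0,0,0.77,0,0,0]],
  ],
)

```text
clock: 32.4
tool_pos: [0.4168, 0.4214, 0.0296]
orientation: [-180.0, 0.0, -86.7]
force: [0.9, 0.2, -2.4]
opening: 0.0634
gripper_force: 30.0
```

>>> step_arm(
  steps=[
    [[0,0,0.02,0,0,0],[0,0,0.035,0,0,0],[0,0,0.045,0,0,0],[0,0,0.05,0,0,0],[0,0,0.05,0,0,0]],
  ],
)

```text
clock: 32.9
tool_pos: [0.4165, 0.4213, 0.0245]
orientation: [-180.0, 0.0, -86.7]
force: [-1.6, -1.3, 3.5]
opening: 0.0636
gripper_force: 30.0
```

>>> step_arm(
  steps=[
    [[0,0,0.003,0,0,0],[0,0,0.005,0,0,0],[0,0,0.005,0,0,0]],
  ],
)

```text
clock: 33.2
tool_pos: [0.4164, 0.4212, 0.0244]
orientation: [-180.0, 0.0, -86.7]
force: [-4.5, -2.3, 8.5]
opening: 0.0637
gripper_force: 30.0
```

>>> step_arm(
  steps=[
    [[0,0,0,0,0,0],[0,0,0,0,0,0],[0,0,0,0,0,0],[0,0,0,0,0,0],[0,0,0,0,0,0]],
  ],
  jaw=38,
)

```text
clock: 33.7
tool_pos: [0.4165, 0.4211, 0.0233]
orientation: [180.0, -0.0, -86.7]
force: [-0.4, 0.3, -0.6]
opening: 0.0743
gripper_force: 0.0
```

>>> step_arm(
  steps=[
    [[0,0,-0.2,0,0,0],[0,0,-0.6,0,0,0],[0,0,-1,0,0,0]],
  ],
)

```text
clock: 34.0
tool_pos: [0.4161, 0.4205, 0.1239]
orientation: [179.9, -0.1, -86.7]
force: [0.0, 1.8, 0.5]
opening: 0.0746
gripper_force: 0.0
```

>>> step_arm(
  steps=[
    [[0,0,-0.5,0,0,0],[0,0,-1,0,0,0],[0,0,-1,0,0,0]],
  ],
  jaw=0,
)

```text
clock: 34.3
tool_pos: [0.4189, 0.424, 0.2317]
orientation: [-179.5, 0.6, -86.7]
force: [0.9, 0.6, -0.0]
opening: 0.0867
gripper_force: 0.0
```

Run:
```python
from h import *
o=get_obs();print(o["clock"],o["tool_pos"],o["orientation"])
plan([(.53,.22,.23,-88),(.53,-.05,.23,-90),(.44,-.10,.20,-110)])
```

```text
34.3 [0.41886451 0.42399907 0.23169912] [-179.52915315    0.55311771  -86.6718373 ]
[0.7, -0.33, 0.002, -0.005, 0.006, 0.015] rows>= 2
[0.698, -0.336, 0.003, -0.005, 0.006, 0.015] rows>= 2
[0.695, -0.341, 0.004, -0.005, 0.006, 0.015] rows>= 2
-- 0.53 0.22 0.23 -88
[0.899, 0.031, 0.0, 0.0, -0.0, 0.023] rows>= 2
[0.9, 0.021, 0.0, 0.0, -0.0, 0.023] rows>= 2
[0.9, 0.01, 0.0, 0.0, -0.0, 0.023] rows>= 2
-- 0.53 -0.05 0.23 -90
[0.5, 0.9, 0.3, 0.0, -0.0, 0.698] rows>= 3
-- 0.44 -0.1 0.2 -110
```

>>> step_arm(
  steps=[
    [[0.35,-0.17,0,0,0,0.01],[0.7,-0.33,0,0,0,0.01]],
  ],
)

```text
clock: 34.5
tool_pos: [0.4533, 0.353, 0.2237]
orientation: [-180.0, 0.0, -86.9]
force: [1.1, -0.2, -0.6]
opening: 0.0874
gripper_force: 0.0
```

>>> step_arm(
  steps=[
    [[0.35,-0.17,0,0,0,0.01],[0.7,-0.34,0,0,0,0.01]],
  ],
)

```text
clock: 34.7
tool_pos: [0.4913, 0.2837, 0.2235]
orientation: [-180.0, 0.0, -87.3]
force: [0.4, 0.1, 0.7]
opening: 0.0872
gripper_force: 0.0
```

>>> step_arm(
  steps=[
    [[0.35,-0.17,0,0,0,0.01],[0.7,-0.34,0,0,0,0.01]],
  ],
)

```text
clock: 34.9
tool_pos: [0.5287, 0.2152, 0.2235]
orientation: [-180.0, 0.0, -87.6]
force: [1.7, 1.6, -0.4]
opening: 0.0874
gripper_force: 0.0
```

>>> step_arm(
  steps=[
    [[0.45,0.01,0,0,0,0.01],[0.9,0.03,0,0,0,0.02]],
  ],
)

```text
clock: 35.1
tool_pos: [0.5291, 0.125, 0.223]
orientation: [180.0, -0.0, -88.2]
force: [0.3, 0.1, -0.0]
opening: 0.0875
gripper_force: 0.0
```

>>> step_arm(
  steps=[
    [[0.45,0.01,0,0,0,0.01],[0.9,0.02,0,0,0,0.02]],
  ],
)

```text
clock: 35.3
tool_pos: [0.5296, 0.0348, 0.2235]
orientation: [-180.0, 0.0, -88.7]
force: [0.6, -0.5, 0.2]
opening: 0.0874
gripper_force: 0.0
```

>>> step_arm(
  steps=[
    [[0.45,0.01,0,0,0,0.01],[0.9,0.01,0,0,0,0.02],[0.9,0.01,0,0,0,0.02],[0.9,0.01,0,0,0,0.02]],
  ],
)

```text
clock: 35.7
tool_pos: [0.5306, -0.0546, 0.2233]
orientation: [180.0, 0.0, -89.5]
force: [0.4, 1.0, 0.8]
opening: 0.0876
gripper_force: 0.0
```

Run:
```python
from h import *
o=get_obs();print(o["clock"],o["tool_pos"],o["orientation"])
for n in("wrist","top"):
    p,d,C=snap(n);X=cloud(n,d,C)
    for c,h in(((.4296,-.178),.056),((.522,-.207),.04),((.4165,.421),.068)): print(n,jarpos(X,p,d,c,h,rad=.09))
plan([(.4296,-.178,.16,-60),(.4296,-.178,.018,-60),])
plan([(.4296,-.178,.16,-120),(.4296,-.178,.018,-120),])
```

```text
35.7 [ 0.5306453  -0.05457986  0.22330624] [ 1.79993154e+02  5.77159169e-03 -8.94687861e+01]
wrist (400.8, -187.4, 'd', 119.6, 'z', np.float64(0.0554), 1946)
wrist (498.1, -202.0, 'd', 94.7, 'z', np.float64(0.0395), 1192)
wrist None
top (399.5, -187.4, 'd', 116.9, 'z', np.float64(0.0572), 329)
top (491.9, -188.1, 'd', 108.6, 'z', np.float64(0.0409), 191)
top (415.3, 422.0, 'd', 65.0, 'z', np.float64(0.0687), 404)
[0.619, 0.514, 0.317, -0.0, 0.0, -0.512] rows>= 2
[0.469, 0.654, 0.317, -0.0, 0.0, -0.512] rows>= 2
-- 0.4296 -0.178 0.16 -60
[0.0, -0.0, 0.71, 0.0, 0.0, 0.0] rows>= 2
[0.0, -0.0, 0.71, 0.0, 0.0, 0.0] rows>= 2
-- 0.4296 -0.178 0.018 -60
[0.619, 0.514, 0.317, -0.0, 0.0, 0.536] rows>= 2
[0.733, 0.332, 0.317, -0.0, 0.0, 0.536] rows>= 2
-- 0.4296 -0.178 0.16 -120
[0.0, -0.0, 0.71, 0.0, 0.0, 0.0] rows>= 2
[0.0, -0.0, 0.71, 0.0, 0.0, 0.0] rows>= 2
-- 0.4296 -0.178 0.018 -120
```

```bash
python3 - <<'E'
s=open("h.py").read()
s=s.replace("    if m.sum()<10: return None\n","    if m.sum()<10: return None\n    m=blob_big(m)\n")
s+='''
def blob_big(m):
    n,l,st,_=cv2.connectedComponentsWithStats(m.astype(np.uint8));return l==1+np.argmax(st[1:,4])
'''
open("h.py","w").write(s)
E
python3 - <<'E'
from h import *
for n in("wrist",):
    p,d,C=snap(n);X=cloud(n,d,C)
    for c,h in(((.4296,-.178),.056),((.522,-.207),.04)): print(n,jarpos(X,p,d,c,h,rad=.09))
plan([(.4296,-.178,.16,-160),(.4296,-.178,.018,-160),])
E
```

```text
wrist (429.7, -177.5, 'd', 58.7, 'z', np.float64(0.0554), 1901)
wrist (522.2, -206.3, 'd', 46.3, 'z', np.float64(0.0395), 1185)
[0.413, 0.343, 0.211, 0.0, 0.0, 0.823] rows>= 3
[0.516, 0.149, 0.211, 0.0, 0.0, 0.823] rows>= 3
[0.533, -0.07, 0.211, 0.0, 0.0, 0.823] rows>= 3
-- 0.4296 -0.178 0.16 -160
[0.0, -0.0, 0.71, 0.0, 0.0, 0.0] rows>= 2
[0.0, -0.0, 0.71, 0.0, 0.0, 0.0] rows>= 2
-- 0.4296 -0.178 0.018 -160
```

>>> step_arm(
  steps=[
    [[0.14,0.11,0.07,0,0,0.27],[0.28,0.22,0.14,0,0,0.54],[0.41,0.34,0.21,0,0,0.82]],
  ],
)

```text
clock: 36.15
tool_pos: [0.4973, -0.0939, 0.2022]
orientation: [-180.0, 0.0, -113.0]
force: [-1.7, -0.0, 0.3]
opening: 0.0877
gripper_force: 0.0
```

>>> step_arm(
  steps=[
    [[0.17,0.05,0.07,0,0,0.27],[0.34,0.1,0.14,0,0,0.54],[0.52,0.15,0.21,0,0,0.82]],
  ],
)

```text
clock: 36.45
tool_pos: [0.4633, -0.1362, 0.1813]
orientation: [-180.0, 0.0, -136.5]
force: [-0.3, -0.5, 0.3]
opening: 0.0877
gripper_force: 0.0
```

>>> step_arm(
  steps=[
    [[0.17,-0.02,0.07,0,0,0.27],[0.34,-0.04,0.14,0,0,0.54],[0.53,-0.07,0.21,0,0,0.82],[0.53,-0.07,0.21,0,0,0.82],[0.53,-0.07,0.21,0,0,0.82]],
  ],
)

```text
clock: 36.95
tool_pos: [0.4303, -0.178, 0.1606]
orientation: [-180.0, 0.0, -159.6]
force: [0.2, 0.3, 0.5]
opening: 0.0878
gripper_force: 0.0
```

Run:
```python
from h import *
plan([(.4297,-.1776,.085,-160),(.4297,-.1776,.018,-160),])
```

```text
[0.005, 0.006, 0.756, -0.0, 0.001, 0.014] rows>= 2
-- 0.4297 -0.1776 0.085 -160
[0.0, -0.0, 0.67, 0.0, 0.0, 0.0] rows>= 2
-- 0.4297 -0.1776 0.018 -160
```

>>> step_arm(
  steps=[
    [[0,0.01,0.3,0,0,0.01],[0,0.01,0.6,0,0,0.01],[0,0.01,0.76,0,0,0.01]],
  ],
)

```text
clock: 37.25
tool_pos: [0.4296, -0.1766, 0.083]
orientation: [180.0, -0.1, -159.9]
force: [-0.2, -0.5, -0.9]
opening: 0.0878
gripper_force: 0.0
```

>>> step_arm(
  steps=[
    [[0,0,0.2,0,0,0],[0,0,0.4,0,0,0],[0,0,0.6,0,0,0],[0,0,0.66,0,0,0],[0,0,0.66,0,0,0]],
  ],
)

```text
clock: 37.75
tool_pos: [0.4298, -0.1771, 0.0181]
orientation: [180.0, -0.1, -159.9]
force: [-0.0, 0.8, 0.4]
opening: 0.0877
gripper_force: 0.0
```

>>> step_arm(
  steps=[
    [[0,0,0,0,0,0],[0,0,0,0,0,0],[0,0,0,0,0,0],[0,0,0,0,0,0],[0,0,0,0,0,0],[0,0,0,0,0,0],[0,0,0,0,0,0]],
  ],
  jaw=255,
)

```text
clock: 38.45
tool_pos: [0.4297, -0.1776, 0.019]
orientation: [-180.0, 0.0, -160.1]
force: [-1.7, 3.2, 6.6]
opening: 0.0575
gripper_force: 30.0
```

Run:
```python
from h import *
o=get_obs();print(o["clock"],o["tool_pos"],o["orientation"],o["force"],o["opening"])
x,y,z=o["tool_pos"]
plan([(x,y,.20,-160),(.6475,-.0375,.20,-110)])
```

```text
38.45 [ 0.42972681 -0.17764821  0.01896275] [-1.79990792e+02  3.50519160e-02 -1.60072655e+02] [-1.70042626  3.15043392  6.60259863] 0.05748827519426099
[-0.001, -0.0, -0.905, -0.0, 0.001, -0.001] rows>= 2
[-0.0, -0.0, -0.905, -0.0, 0.001, -0.001] rows>= 2
-- 0.42972680748781616 -0.17764821406348447 0.2 -160
[-0.842, 0.191, 0.0, -0.0, 0.0, -0.582] rows>= 2
[-0.861, -0.059, -0.0, -0.0, 0.0, -0.582] rows>= 2
[-0.808, -0.303, -0.0, -0.0, 0.0, -0.582] rows>= 2
-- 0.6475 -0.0375 0.2 -110
```

>>> step_arm(
  steps=[
    [[0,0,-0.2,0,0,0],[0,0,-0.5,0,0,0],[0,0,-0.9,0,0,0]],
  ],
)

```text
clock: 38.75
tool_pos: [0.4278, -0.1776, 0.108]
orientation: [179.9, -0.2, -160.1]
force: [1.6, -1.1, -2.7]
opening: 0.0573
gripper_force: 30.0
```

>>> step_arm(
  steps=[
    [[0,0,-0.4,0,0,0],[0,0,-0.8,0,0,0],[0,0,-0.9,0,0,0],[0,0,-0.9,0,0,0]],
  ],
)

```text
clock: 39.15
tool_pos: [0.4302, -0.1777, 0.1998]
orientation: [-179.9, 0.2, -160.1]
force: [-0.8, 0.4, -3.1]
opening: 0.0575
gripper_force: 30.0
```

>>> step_arm(
  steps=[
    [[-0.2,0.05,0,0,0,-0.15],[-0.5,0.11,0,0,0,-0.35],[-0.84,0.19,0,0,0,-0.58]],
  ],
)

```text
clock: 39.45
tool_pos: [0.5011, -0.1309, 0.1963]
orientation: [179.9, -0.1, -143.3]
force: [-0.2, -0.2, -2.3]
opening: 0.0576
gripper_force: 30.0
```

>>> step_arm(
  steps=[
    [[-0.3,-0.02,0,0,0,-0.2],[-0.6,-0.04,0,0,0,-0.4],[-0.86,-0.06,0,0,0,-0.58]],
  ],
)

```text
clock: 39.75
tool_pos: [0.5746, -0.0839, 0.1954]
orientation: [179.8, -0.2, -126.6]
force: [0.5, 0.0, -1.3]
opening: 0.0573
gripper_force: 30.0
```

>>> step_arm(
  steps=[
    [[-0.3,-0.1,0,0,0,-0.2],[-0.55,-0.2,0,0,0,-0.4],[-0.7,-0.27,0,0,0,-0.5],[-0.81,-0.3,0,0,0,-0.58],[-0.81,-0.3,0,0,0,-0.58],[-0.81,-0.3,0,0,0,-0.58]],
  ],
)

```text
clock: 40.35
tool_pos: [0.6461, -0.0381, 0.1959]
orientation: [179.8, -0.1, -110.3]
force: [-0.6, 0.3, -2.1]
opening: 0.0575
gripper_force: 30.0
```

Run:
```python
from h import *
o=get_obs();print(o["clock"],o["tool_pos"],o["force"])
plan([(.6475,-.0377,.144,-110)])
```

```text
40.35 [ 0.64607563 -0.03806934  0.19588216] [-0.59589404  0.2776317  -2.06260505]
[-0.009, -0.014, 0.519, 0.007, -0.004, -0.01] rows>= 2
-- 0.6475 -0.0377 0.144 -110
```

>>> step_arm(
  steps=[
    [[-0.01,-0.01,0.2,0,0,0],[-0.01,-0.01,0.4,0,0,0],[-0.01,-0.01,0.5,0,0,0],[-0.01,-0.01,0.52,0,0,0],[-0.01,-0.01,0.52,0,0,0]],
  ],
)

```text
clock: 40.85
tool_pos: [0.6484, -0.0377, 0.1465]
orientation: [180.0, -0.0, -110.2]
force: [1.5, -0.0, -2.5]
opening: 0.0574
gripper_force: 30.0
```

>>> step_arm(
  steps=[
    [[0,0,0.03,0,0,0],[0,0,0.06,0,0,0],[0,0,0.09,0,0,0],[0,0,0.1,0,0,0],[0,0,0.1,0,0,0]],
  ],
)

```text
clock: 41.35
tool_pos: [0.6489, -0.0373, 0.1369]
orientation: [-180.0, 0.0, -110.2]
force: [-0.6, 0.7, 0.9]
opening: 0.0577
gripper_force: 30.0
```

Run:
```python
from h import *
o=get_obs();print(o["clock"],o["tool_pos"],o["orientation"],o["force"])
```

```text
41.35 [ 0.64887905 -0.03734265  0.13690135] [-1.79957544e+02  1.38326215e-02 -1.10214836e+02] [-0.58995109  0.70180675  0.93428021]
```

>>> step_arm(
  steps=[
    [[0,0,0.02,0,0,0],[0,0,0.04,0,0,0],[0,0,0.06,0,0,0],[0,0,0.075,0,0,0],[0,0,0.08,0,0,0],[0,0,0.08,0,0,0]],
  ],
)

```text
clock: 41.95
tool_pos: [0.6489, -0.0374, 0.129]
orientation: [-180.0, 0.0, -110.2]
force: [-1.0, 1.4, 6.7]
opening: 0.0576
gripper_force: 30.0
```

>>> step_arm(
  steps=[
    [[0,0,0.005,0,0,0],[0,0,0.01,0,0,0],[0,0,0.01,0,0,0]],
  ],
)

```text
clock: 42.25
tool_pos: [0.6489, -0.0373, 0.129]
orientation: [-179.9, 0.0, -110.2]
force: [-4.6, 1.1, 13.2]
opening: 0.0578
gripper_force: 30.0
```

Fully down again (13 N at the stop). Holding for 4 s, then lifting.

>>> step_arm(
  steps=[
    [[0,0,0,0,0,0],[0,0,0,0,0,0],[0,0,0,0,0,0],[0,0,0,0,0,0],[0,0,0,0,0,0],[0,0,0,0,0,0],[0,0,0,0,0,0],[0,0,0,0,0,0],[0,0,0,0,0,0],[0,0,0,0,0,0],[0,0,0,0,0,0],[0,0,0,0,0,0],[0,0,0,0,0,0],[0,0,0,0,0,0],[0,0,0,0,0,0],[0,0,0,0,0,0],[0,0,0,0,0,0],[0,0,0,0,0,0],[0,0,0,0,0,0],[0,0,0,0,0,0]],
  ],
)

```text
clock: 44.25
tool_pos: [0.6489, -0.0373, 0.129]
orientation: [-179.9, 0.0, -110.2]
force: [-3.2, 1.5, 11.7]
opening: 0.0576
gripper_force: 30.0
```

>>> step_arm(
  steps=[
    [[0,0,0,0,0,0],[0,0,0,0,0,0],[0,0,0,0,0,0],[0,0,0,0,0,0],[0,0,0,0,0,0],[0,0,0,0,0,0],[0,0,0,0,0,0],[0,0,0,0,0,0],[0,0,0,0,0,0],[0,0,0,0,0,0],[0,0,0,0,0,0],[0,0,0,0,0,0],[0,0,0,0,0,0],[0,0,0,0,0,0],[0,0,0,0,0,0],[0,0,0,0,0,0],[0,0,0,0,0,0],[0,0,0,0,0,0],[0,0,0,0,0,0],[0,0,0,0,0,0]],
  ],
)

```text
clock: 46.25
tool_pos: [0.6489, -0.0374, 0.1289]
orientation: [-179.9, 0.0, -110.2]
force: [-4.2, 1.0, 11.8]
opening: 0.0572
gripper_force: 30.0
```

>>> step_arm(
  steps=[
    [[0,0,-0.05,0,0,0],[0,0,-0.1,0,0,0],[0,0,-0.2,0,0,0],[0,0,-0.5,0,0,0],[0,0,-0.85,0,0,0],[0,0,-0.85,0,0,0]],
  ],
)

```text
clock: 46.85
tool_pos: [0.6508, -0.0375, 0.2177]
orientation: [-179.6, 0.1, -110.2]
force: [1.4, -0.1, -1.4]
opening: 0.0575
gripper_force: 30.0
```

Run:
```python
from h import *
o=get_obs();print(o["clock"],o["tool_pos"],o["orientation"],o["force"])
p,d,C=snap("top");X=cloud("top",d,C)
for c,h in(((.522,-.207),.04),((.4165,.421),.068)): print(jarpos(X,p,d,c,h,rad=.09))
plan([(.421,.336,.20,-86.6)])
```

```text
46.85 [ 0.65081437 -0.03749141  0.21766788] [-1.79624154e+02  1.46126591e-01 -1.10193160e+02] [ 1.36928746 -0.06800173 -1.36279713]
(520.5, -205.2, 'd', 46.7, 'z', np.float64(0.041), 190)
(415.9, 421.4, 'd', 64.5, 'z', np.float64(0.0688), 402)
[-0.678, 0.859, 0.036, -0.002, 0.001, -0.206] rows>= 3
[-0.763, 0.784, 0.036, -0.002, 0.001, -0.206] rows>= 3
[-0.84, 0.702, 0.037, -0.002, 0.001, -0.206] rows>= 3
[-0.907, 0.612, 0.037, -0.002, 0.001, -0.206] rows>= 3
-- 0.421 0.336 0.2 -86.6
```

>>> step_arm(
  steps=[
    [[-0.17,0.22,0,0,0,-0.05],[-0.42,0.54,0,0,0,-0.13],[-0.68,0.86,0.03,0,0,-0.21]],
  ],
)

```text
clock: 47.2
tool_pos: [0.5898, 0.0564, 0.2079]
orientation: [179.9, -0.1, -104.2]
force: [-0.1, 0.9, -2.0]
opening: 0.0573
gripper_force: 30.0
```

>>> step_arm(
  steps=[
    [[-0.25,0.26,0,0,0,-0.07],[-0.5,0.52,0,0,0,-0.14],[-0.76,0.78,0.03,0,0,-0.21]],
  ],
)

```text
clock: 47.5
tool_pos: [0.5327, 0.1497, 0.2054]
orientation: [179.9, -0.1, -98.1]
force: [0.6, 0.4, -2.7]
opening: 0.0581
gripper_force: 30.0
```

>>> step_arm(
  steps=[
    [[-0.28,0.23,0,0,0,-0.07],[-0.56,0.46,0,0,0,-0.14],[-0.84,0.7,0.03,0,0,-0.21]],
  ],
)

```text
clock: 47.8
tool_pos: [0.4755, 0.2427, 0.2024]
orientation: [179.9, -0.1, -92.1]
force: [0.3, -0.6, -2.5]
opening: 0.0573
gripper_force: 30.0
```

>>> step_arm(
  steps=[
    [[-0.3,0.2,0,0,0,-0.07],[-0.6,0.4,0,0,0,-0.14],[-0.9,0.61,0.03,0,0,-0.21],[-0.9,0.61,0.03,0,0,-0.21],[-0.9,0.61,0.03,0,0,-0.21],[-0.9,0.61,0.03,0,0,-0.21]],
  ],
)

```text
clock: 48.4
tool_pos: [0.4194, 0.3335, 0.1997]
orientation: [179.9, -0.1, -86.2]
force: [0.9, -0.0, -2.1]
opening: 0.0578
gripper_force: 30.0
```

Run:
```python
from h import *
o=get_obs();print(o["clock"],o["tool_pos"],o["orientation"],o["force"])
plan([(.421,.336,.11,-86.6),(.421,.336,.026,-86.6)])
```

```text
48.4 [0.41936668 0.33346985 0.19970073] [ 1.79934034e+02 -7.61922809e-02 -8.61941365e+01] [ 0.90639639 -0.01153753 -2.1309887 ]
[-0.025, -0.019, 0.897, 0.002, -0.003, 0.014] rows>= 2
-- 0.421 0.336 0.11 -86.6
[-0.0, -0.0, 0.84, 0.0, 0.0, 0.0] rows>= 2
-- 0.421 0.336 0.026 -86.6
```

>>> step_arm(
  steps=[
    [[-0.02,-0.02,0.3,0,0,0.01],[-0.02,-0.02,0.6,0,0,0.01],[-0.02,-0.02,0.9,0,0,0.01],[-0.02,-0.02,0.9,0,0,0.01]],
  ],
)

```text
clock: 48.8
tool_pos: [0.42, 0.3329, 0.1066]
orientation: [179.7, -0.3, -86.6]
force: [-0.6, -1.0, -2.1]
opening: 0.0575
gripper_force: 30.0
```

>>> step_arm(
  steps=[
    [[0,0,0.25,0,0,0],[0,0,0.5,0,0,0],[0,0,0.65,0,0,0],[0,0,0.75,0,0,0],[0,0,0.8,0,0,0],[0,0,0.82,0,0,0],[0,0,0.82,0,0,0]],
  ],
)

```text
clock: 49.5
tool_pos: [0.4218, 0.3368, 0.0291]
orientation: [-180.0, 0.0, -86.4]
force: [0.2, -0.5, -3.5]
opening: 0.0576
gripper_force: 30.0
```

>>> step_arm(
  steps=[
    [[0,0,0.02,0,0,0],[0,0,0.04,0,0,0],[0,0,0.055,0,0,0],[0,0,0.06,0,0,0],[0,0,0.06,0,0,0]],
  ],
)

```text
clock: 50.0
tool_pos: [0.4215, 0.3366, 0.023]
orientation: [-180.0, 0.0, -86.4]
force: [-1.6, -2.1, 3.7]
opening: 0.0577
gripper_force: 30.0
```

>>> step_arm(
  steps=[
    [[0,0,0.003,0,0,0],[0,0,0.005,0,0,0],[0,0,0.005,0,0,0]],
  ],
)

```text
clock: 50.3
tool_pos: [0.4215, 0.3366, 0.023]
orientation: [-180.0, 0.0, -86.4]
force: [-2.9, -2.2, 10.1]
opening: 0.0574
gripper_force: 30.0
```

Standing on the tray floor. Release, rise, and head for jar4.

>>> step_arm(
  steps=[
    [[0,0,0,0,0,0],[0,0,0,0,0,0],[0,0,0,0,0,0],[0,0,0,0,0,0],[0,0,0,0,0,0]],
  ],
  jaw=50,
)

```text
clock: 50.8
tool_pos: [0.4214, 0.3365, 0.0218]
orientation: [180.0, -0.0, -86.4]
force: [0.8, -0.3, 0.1]
opening: 0.0708
gripper_force: 0.0
```

>>> step_arm(
  steps=[
    [[0,0,-0.2,0,0,0],[0,0,-0.6,0,0,0],[0,0,-1,0,0,0]],
  ],
)

```text
clock: 51.1
tool_pos: [0.421, 0.3359, 0.1225]
orientation: [179.9, -0.1, -86.4]
force: [0.6, 1.0, 0.0]
opening: 0.0704
gripper_force: 0.0
```

>>> step_arm(
  steps=[
    [[0,0,-0.5,0,0,0],[0,0,-1,0,0,0],[0,0,-1,0,0,0],[0,0,-1,0,0,0]],
  ],
  jaw=0,
)

```text
clock: 51.5
tool_pos: [0.4216, 0.337, 0.2234]
orientation: [-179.9, 0.2, -86.5]
force: [0.3, -0.5, -1.0]
opening: 0.0872
gripper_force: 0.0
```

Run:
```python
from h import *
o=get_obs();print(o["clock"],o["tool_pos"],o["orientation"])
plan([(.54,.12,.22,-88),(.54,-.08,.22,-95)])
```

```text
51.5 [0.42160797 0.3369884  0.22338897] [-1.79906869e+02  1.67118685e-01 -8.64568088e+01]
[0.746, -0.349, 0.01, -0.001, 0.002, 0.018] rows>= 2
[0.743, -0.356, 0.01, -0.001, 0.002, 0.018] rows>= 2
[0.74, -0.363, 0.011, -0.001, 0.002, 0.018] rows>= 2
-- 0.54 0.12 0.22 -88
[0.999, 0.035, 0.0, 0.0, -0.0, 0.122] rows>= 2
[1.0, -0.026, -0.0, 0.0, -0.0, 0.122] rows>= 3
-- 0.54 -0.08 0.22 -95
```

>>> step_arm(
  steps=[
    [[0.37,-0.17,0,0,0,0.01],[0.75,-0.35,0,0,0,0.02]],
  ],
)

```text
clock: 51.7
tool_pos: [0.4603, 0.2631, 0.2203]
orientation: [179.9, -0.1, -86.9]
force: [0.4, -0.3, 0.0]
opening: 0.0874
gripper_force: 0.0
```

>>> step_arm(
  steps=[
    [[0.37,-0.18,0,0,0,0.01],[0.74,-0.36,0,0,0,0.02]],
  ],
)

```text
clock: 51.9
tool_pos: [0.5005, 0.1899, 0.2202]
orientation: [179.9, -0.1, -87.6]
force: [-0.4, 0.5, -0.1]
opening: 0.0876
gripper_force: 0.0
```

>>> step_arm(
  steps=[
    [[0.37,-0.18,0,0,0,0.01],[0.74,-0.36,0,0,0,0.02]],
  ],
)

```text
clock: 52.1
tool_pos: [0.5396, 0.1175, 0.2202]
orientation: [179.8, -0.1, -88.2]
force: [0.3, 1.1, 0.8]
opening: 0.0874
gripper_force: 0.0
```

>>> step_arm(
  steps=[
    [[0.47,0.02,0,0,0,0.06],[0.94,0.03,0,0,0,0.12]],
  ],
)

```text
clock: 52.3
tool_pos: [0.539, 0.0234, 0.2197]
orientation: [179.8, -0.1, -91.7]
force: [0.5, 0.3, 0.7]
opening: 0.0875
gripper_force: 0.0
```

>>> step_arm(
  steps=[
    [[0.47,-0.01,0,0,0,0.06],[0.94,-0.02,0,0,0,0.12],[0.94,-0.02,0,0,0,0.12],[0.94,-0.02,0,0,0,0.12]],
  ],
)

```text
clock: 52.7
tool_pos: [0.5383, -0.07, 0.2203]
orientation: [179.8, -0.0, -95.2]
force: [-0.2, 0.5, -0.7]
opening: 0.0878
gripper_force: 0.0
```

Run:
```python
from h import *
o=get_obs();print(o["clock"],o["tool_pos"],o["orientation"])
for n in("wrist","top"):
    p,d,C=snap(n);X=cloud(n,d,C)
    for c,h in(((.522,-.207),.04),((.4165,.421),.068),((.421,.336),.06)): print(n,jarpos(X,p,d,c,h,rad=.05 if h>.05 else .09,tol=.006))
plan([(.522,-.2065,.10,-120),(.522,-.2065,.013,-120),])
```

```text
52.7 [ 0.53826776 -0.07002615  0.22027524] [ 1.79833529e+02 -3.12613732e-02 -9.52026005e+01]
wrist (522.3, -206.3, 'd', 45.9, 'z', np.float64(0.0395), 1211)
wrist None
wrist None
top (520.2, -205.7, 'd', 46.6, 'z', np.float64(0.0407), 189)
top (415.8, 421.2, 'd', 66.2, 'z', np.float64(0.0689), 387)
top (420.0, 336.3, 'd', 59.0, 'z', np.float64(0.0607), 315)
[0.695, 0.022, 0.605, 0.002, -0.001, 0.436] rows>= 2
[0.684, -0.128, 0.604, 0.002, -0.001, 0.436] rows>= 2
-- 0.522 -0.2065 0.1 -120
[0.0, -0.0, 0.87, 0.0, 0.0, 0.0] rows>= 2
-- 0.522 -0.2065 0.013 -120
```

>>> step_arm(
  steps=[
    [[0.35,0.01,0.2,0,0,0.22],[0.69,0.02,0.6,0,0,0.44]],
  ],
)

```text
clock: 53.0
tool_pos: [0.5338, -0.1346, 0.1656]
orientation: [-179.7, 0.1, -107.6]
force: [1.5, -0.3, -0.1]
opening: 0.0875
gripper_force: 0.0
```

>>> step_arm(
  steps=[
    [[0.34,-0.06,0.2,0,0,0.22],[0.68,-0.13,0.6,0,0,0.44],[0.68,-0.13,0.6,0,0,0.44],[0.68,-0.13,0.6,0,0,0.44]],
  ],
)

```text
clock: 53.4
tool_pos: [0.5226, -0.2039, 0.1025]
orientation: [179.8, -0.1, -120.2]
force: [0.0, 0.3, -0.1]
opening: 0.0875
gripper_force: 0.0
```

Run:
```python
from h import *
plan([(.522,-.2064,.013,-120),])
```

```text
[0.023, -0.01, 0.895, 0.005, -0.003, -0.006] rows>= 2
-- 0.522 -0.2064 0.013 -120
```

>>> step_arm(
  steps=[
    [[0.02,-0.01,0.2,0,0,0],[0.02,-0.01,0.5,0,0,0],[0.02,-0.01,0.75,0,0,0],[0.02,-0.01,0.87,0,0,0],[0.02,-0.01,0.88,0,0,0],[0.02,-0.01,0.88,0,0,0]],
  ],
)

```text
clock: 54.0
tool_pos: [0.5241, -0.206, 0.0169]
orientation: [-179.9, 0.0, -120.1]
force: [0.9, 0.5, 0.4]
opening: 0.0878
gripper_force: 0.0
```

>>> step_arm(
  steps=[
    [[0,0,0,0,0,0],[0,0,0,0,0,0],[0,0,0,0,0,0],[0,0,0,0,0,0],[0,0,0,0,0,0],[0,0,0,0,0,0],[0,0,0,0,0,0],[0,0,0,0,0,0]],
  ],
  jaw=255,
)

```text
clock: 54.8
tool_pos: [0.5228, -0.2067, 0.0159]
orientation: [180.0, -0.0, -120.3]
force: [-1.9, -0.1, 2.9]
opening: 0.0456
gripper_force: 30.0
```

Run:
```python
from h import *
o=get_obs();print(o["clock"],o["tool_pos"],o["orientation"],o["force"],o["opening"])
x,y,z=o["tool_pos"]
plan([(x,y,.19,-120),(.6475,-.0377,.19,-110)])
```

```text
54.8 [ 0.5228003  -0.2066627   0.01590628] [ 1.79980131e+02 -1.18348717e-02 -1.20252676e+02] [-1.91600554 -0.06803054  2.91554699] 0.045626269155171116
[0.0, 0.0, -0.87, 0.0, -0.0, -0.004] rows>= 2
[0.0, 0.0, -0.87, 0.0, -0.0, -0.004] rows>= 2
-- 0.5228003001726842 -0.20666270105349466 0.19 -120
[-0.696, -0.078, -0.0, 0.0, 0.0, -0.116] rows>= 2
[-0.69, -0.119, -0.0, 0.0, 0.0, -0.116] rows>= 2
[-0.682, -0.159, -0.0, 0.0, 0.0, -0.116] rows>= 2
-- 0.6475 -0.0377 0.19 -110
```

>>> step_arm(
  steps=[
    [[0,0,-0.2,0,0,0],[0,0,-0.5,0,0,0],[0,0,-0.87,0,0,0]],
  ],
)

```text
clock: 55.1
tool_pos: [0.5219, -0.2065, 0.1024]
orientation: [179.8, -0.1, -120.3]
force: [0.6, 0.1, -1.6]
opening: 0.0456
gripper_force: 30.0
```

>>> step_arm(
  steps=[
    [[0,0,-0.4,0,0,0],[0,0,-0.8,0,0,0],[0,0,-0.87,0,0,0],[0,0,-0.87,0,0,0]],
  ],
)

```text
clock: 55.5
tool_pos: [0.5238, -0.2066, 0.1914]
orientation: [-179.8, 0.1, -120.3]
force: [-0.2, -0.3, -1.9]
opening: 0.0454
gripper_force: 30.0
```

>>> step_arm(
  steps=[
    [[-0.2,-0.02,0,0,0,-0.03],[-0.45,-0.05,0,0,0,-0.07],[-0.7,-0.08,0,0,0,-0.12]],
  ],
)

```text
clock: 55.8
tool_pos: [0.5645, -0.1496, 0.1877]
orientation: [179.8, -0.1, -116.8]
force: [0.4, -1.0, -1.3]
opening: 0.0456
gripper_force: 30.0
```

>>> step_arm(
  steps=[
    [[-0.23,-0.04,0,0,0,-0.04],[-0.46,-0.08,0,0,0,-0.08],[-0.69,-0.12,0,0,0,-0.12]],
  ],
)

```text
clock: 56.1
tool_pos: [0.6071, -0.0929, 0.1883]
orientation: [179.9, -0.1, -113.3]
force: [-0.8, -0.6, -0.9]
opening: 0.0454
gripper_force: 30.0
```

>>> step_arm(
  steps=[
    [[-0.23,-0.05,0,0,0,-0.04],[-0.46,-0.1,0,0,0,-0.08],[-0.6,-0.14,0,0,0,-0.12],[-0.68,-0.16,0,0,0,-0.12],[-0.68,-0.16,0,0,0,-0.12],[-0.68,-0.16,0,0,0,-0.12]],
  ],
)

```text
clock: 56.7
tool_pos: [0.6483, -0.0383, 0.1898]
orientation: [180.0, -0.0, -110.0]
force: [0.7, 0.3, -1.0]
opening: 0.0456
gripper_force: 30.0
```

Run:
```python
from h import *
o=get_obs();print(o["clock"],o["tool_pos"],o["force"])
plan([(.6475,-.0377,.139,-110)])
```

```text
56.7 [ 0.64833243 -0.03826824  0.18978786] [ 0.68575749  0.30139541 -1.00458993]
[-0.003, 0.01, 0.508, 0.001, -0.0, 0.001] rows>= 2
-- 0.6475 -0.0377 0.139 -110
```

>>> step_arm(
  steps=[
    [[0,0.01,0.2,0,0,0],[0,0.01,0.4,0,0,0],[0,0.01,0.48,0,0,0],[0,0.01,0.5,0,0,0],[0,0.01,0.5,0,0,0],[0,0.01,0.5,0,0,0]],
  ],
)

```text
clock: 57.3
tool_pos: [0.6483, -0.0378, 0.141]
orientation: [-179.9, 0.0, -109.9]
force: [-0.5, 0.2, -1.2]
opening: 0.0457
gripper_force: 30.0
```

>>> step_arm(
  steps=[
    [[0,0,0.03,0,0,0],[0,0,0.06,0,0,0],[0,0,0.09,0,0,0],[0,0,0.11,0,0,0],[0,0,0.12,0,0,0],[0,0,0.12,0,0,0],[0,0,0.12,0,0,0]],
  ],
)

```text
clock: 58.0
tool_pos: [0.6483, -0.0376, 0.1286]
orientation: [-179.9, 0.0, -109.9]
force: [-0.9, 0.2, 7.0]
opening: 0.0455
gripper_force: 30.0
```

>>> step_arm(
  steps=[
    [[0,0,0.01,0,0,0],[0,0,0.02,0,0,0],[0,0,0.02,0,0,0]],
  ],
)

```text
clock: 58.3
tool_pos: [0.6483, -0.0376, 0.1266]
orientation: [-179.9, 0.0, -109.9]
force: [-0.6, 0.1, 6.9]
opening: 0.0454
gripper_force: 30.0
```

Run:
```python
from h import *
o=get_obs();print(o["clock"],o["tool_pos"],o["force"],o["orientation"])
p,d,C=snap("scene","s11");cv2.imwrite("pics/s11c.png",cv2.resize(p[190:310,190:300,::-1],None,fx=5,fy=5,interpolation=cv2.INTER_CUBIC))
```

```text
58.3 [ 0.64830046 -0.03758806  0.1266429 ] [-0.62634067  0.0668331   6.94709851] [-1.79926686e+02  2.17076635e-02 -1.09919871e+02]
```

View pics/s11c.png

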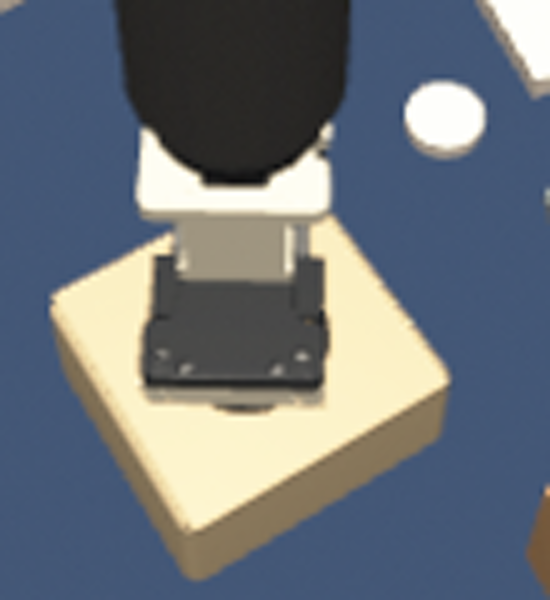

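The view is mostly hidden by the gripper, with nothing amiss. The pad is still giving, so press on to the stop.

>>> step_arm(
  steps=[
    [[0,0,0.006,0,0,0],[0,0,0.012,0,0,0],[0,0,0.012,0,0,0],[0,0,0.012,0,0,0]],
  ],
)

```text
clock: 58.75
tool_pos: [0.6483, -0.0376, 0.1259]
orientation: [-179.9, 0.0, -109.9]
force: [-1.4, 1.2, 9.1]
opening: 0.0453
gripper_force: 30.0
```

>>> step_arm(
  steps=[
    [[0,0,0.003,0,0,0],[0,0,0.006,0,0,0],[0,0,0.006,0,0,0]],
  ],
)

```text
clock: 59.05
tool_pos: [0.6483, -0.0376, 0.1259]
orientation: [-179.9, 0.0, -109.9]
force: [-3.6, 2.0, 12.2]
opening: 0.0455
gripper_force: 30.0
```

At the stop (0.1259, as predicted; 12 N). Holding for 4 s, then lifting.

>>> step_arm(
  steps=[
    [[0,0,0,0,0,0],[0,0,0,0,0,0],[0,0,0,0,0,0],[0,0,0,0,0,0],[0,0,0,0,0,0],[0,0,0,0,0,0],[0,0,0,0,0,0],[0,0,0,0,0,0],[0,0,0,0,0,0],[0,0,0,0,0,0],[0,0,0,0,0,0],[0,0,0,0,0,0],[0,0,0,0,0,0],[0,0,0,0,0,0],[0,0,0,0,0,0],[0,0,0,0,0,0],[0,0,0,0,0,0],[0,0,0,0,0,0],[0,0,0,0,0,0],[0,0,0,0,0,0]],
  ],
)

```text
clock: 61.05
tool_pos: [0.6483, -0.0376, 0.1259]
orientation: [-179.9, 0.0, -109.9]
force: [-2.5, 1.6, 12.4]
opening: 0.0453
gripper_force: 30.0
```

>>> step_arm(
  steps=[
    [[0,0,0,0,0,0],[0,0,0,0,0,0],[0,0,0,0,0,0],[0,0,0,0,0,0],[0,0,0,0,0,0],[0,0,0,0,0,0],[0,0,0,0,0,0],[0,0,0,0,0,0],[0,0,0,0,0,0],[0,0,0,0,0,0],[0,0,0,0,0,0],[0,0,0,0,0,0],[0,0,0,0,0,0],[0,0,0,0,0,0],[0,0,0,0,0,0],[0,0,0,0,0,0],[0,0,0,0,0,0],[0,0,0,0,0,0],[0,0,0,0,0,0],[0,0,0,0,0,0]],
  ],
)

```text
clock: 63.05
tool_pos: [0.6483, -0.0376, 0.1259]
orientation: [-179.9, 0.0, -109.9]
force: [-2.2, 2.0, 12.3]
opening: 0.0455
gripper_force: 30.0
```

>>> step_arm(
  steps=[
    [[0,0,-0.05,0,0,0],[0,0,-0.1,0,0,0],[0,0,-0.2,0,0,0],[0,0,-0.5,0,0,0],[0,0,-0.85,0,0,0],[0,0,-0.85,0,0,0]],
  ],
)

```text
clock: 63.65
tool_pos: [0.65, -0.0377, 0.2143]
orientation: [-179.6, 0.1, -109.9]
force: [0.1, -0.3, 0.3]
opening: 0.0455
gripper_force: 30.0
```

Run:
```python
from h import *
o=get_obs();print(o["clock"],o["tool_pos"],o["orientation"],o["force"])
p,d,C=snap("top");X=cloud("top",d,C)
for c,h in(((.421,.336),.06),((.4165,.421),.068)): print(jarpos(X,p,d,c,h,rad=.05,tol=.006))
plan([(.426,.256,.20,-86.6)])
```

```text
63.65 [ 0.6499602  -0.03771509  0.21434968] [-1.79624701e+02  1.45419070e-01 -1.09901873e+02] [ 0.10089138 -0.28062762  0.30243789]
(420.4, 336.2, 'd', 58.6, 'z', np.float64(0.0607), 316)
(415.2, 421.2, 'd', 64.7, 'z', np.float64(0.0689), 392)
[-0.5, 0.774, 0.028, -0.002, 0.001, -0.204] rows>= 2
[-0.576, 0.719, 0.028, -0.002, 0.001, -0.204] rows>= 2
[-0.646, 0.657, 0.029, -0.002, 0.001, -0.204] rows>= 2
[-0.709, 0.588, 0.029, -0.002, 0.001, -0.204] rows>= 2
-- 0.426 0.256 0.2 -86.6
```

>>> step_arm(
  steps=[
    [[-0.15,0.22,0,0,0,-0.05],[-0.32,0.5,0,0,0,-0.13],[-0.5,0.77,0.02,0,0,-0.2]],
  ],
)

```text
clock: 64.0
tool_pos: [0.5908, 0.0359, 0.2057]
orientation: [179.9, -0.1, -104.2]
force: [0.1, 0.4, -0.7]
opening: 0.0449
gripper_force: 30.0
```

>>> step_arm(
  steps=[
    [[-0.19,0.24,0,0,0,-0.07],[-0.38,0.48,0,0,0,-0.14],[-0.58,0.72,0.02,0,0,-0.2]],
  ],
)

```text
clock: 64.3
tool_pos: [0.5352, 0.11, 0.2041]
orientation: [179.9, -0.0, -98.4]
force: [0.2, 0.7, -1.1]
opening: 0.0455
gripper_force: 30.0
```

>>> step_arm(
  steps=[
    [[-0.21,0.22,0,0,0,-0.07],[-0.42,0.44,0,0,0,-0.14],[-0.65,0.66,0.02,0,0,-0.2]],
  ],
)

```text
clock: 64.6
tool_pos: [0.4795, 0.1839, 0.2022]
orientation: [179.9, -0.1, -92.7]
force: [0.7, 0.6, -0.7]
opening: 0.0453
gripper_force: 30.0
```

>>> step_arm(
  steps=[
    [[-0.24,0.2,0,0,0,-0.07],[-0.48,0.4,0,0,0,-0.14],[-0.71,0.59,0.02,0,0,-0.2],[-0.71,0.59,0.02,0,0,-0.2],[-0.71,0.59,0.02,0,0,-0.2],[-0.71,0.59,0.02,0,0,-0.2]],
  ],
)

```text
clock: 65.2
tool_pos: [0.4255, 0.2567, 0.2005]
orientation: [179.9, -0.0, -87.1]
force: [0.3, -0.0, -1.0]
opening: 0.0456
gripper_force: 30.0
```

Run:
```python
from h import *
o=get_obs();print(o["clock"],o["tool_pos"],o["orientation"],o["force"])
plan([(.426,.256,.11,-86.6),(.426,.256,.023,-86.6)])
```

```text
65.2 [0.42553153 0.25668384 0.20053776] [ 1.79946769e+02 -4.92724165e-02 -8.70512943e+01] [ 0.25296292 -0.04738027 -0.99549133]
[0.006, -0.005, 0.905, 0.002, -0.002, -0.016] rows>= 2
-- 0.426 0.256 0.11 -86.6
[-0.0, -0.0, 0.87, 0.0, 0.0, 0.0] rows>= 2
-- 0.426 0.256 0.023 -86.6
```

>>> step_arm(
  steps=[
    [[0,0,0.3,0,0,0],[0,0,0.6,0,0,0],[0,0,0.9,0,0,0],[0,0,0.9,0,0,0]],
  ],
)

```text
clock: 65.6
tool_pos: [0.424, 0.2542, 0.1075]
orientation: [179.7, -0.3, -87.2]
force: [-0.1, 0.4, -1.0]
opening: 0.0452
gripper_force: 30.0
```

>>> step_arm(
  steps=[
    [[0,0,0.25,0,0,0],[0,0,0.5,0,0,0],[0,0,0.7,0,0,0],[0,0,0.8,0,0,0],[0,0,0.85,0,0,0],[0,0,0.86,0,0,0],[0,0,0.86,0,0,0]],
  ],
)

```text
clock: 66.3
tool_pos: [0.4262, 0.2577, 0.0259]
orientation: [-179.9, 0.0, -87.0]
force: [-0.2, 0.6, -0.5]
opening: 0.0455
gripper_force: 30.0
```

>>> step_arm(
  steps=[
    [[0,0,0.01,0,0,0],[0,0,0.02,0,0,0],[0,0,0.03,0,0,0],[0,0,0.03,0,0,0]],
  ],
)

```text
clock: 66.7
tool_pos: [0.4256, 0.2573, 0.0221]
orientation: [-180.0, 0.0, -87.0]
force: [0.0, -0.1, -1.3]
opening: 0.0455
gripper_force: 30.0
```

>>> step_arm(
  steps=[
    [[0,0,0.01,0,0,0],[0,0,0.02,0,0,0],[0,0,0.025,0,0,0],[0,0,0.025,0,0,0]],
  ],
)

```text
clock: 67.1
tool_pos: [0.4256, 0.2573, 0.0199]
orientation: [-180.0, -0.0, -87.0]
force: [-2.5, -0.4, 3.7]
opening: 0.0453
gripper_force: 30.0
```

>>> step_arm(
  steps=[
    [[0,0,0.002,0,0,0],[0,0,0.004,0,0,0],[0,0,0.004,0,0,0]],
  ],
)

```text
clock: 67.4
tool_pos: [0.4257, 0.2573, 0.0199]
orientation: [-180.0, 0.0, -87.0]
force: [-4.8, -0.7, 9.8]
opening: 0.0451
gripper_force: 30.0
```

>>> step_arm(
  steps=[
    [[0,0,0,0,0,0],[0,0,0,0,0,0],[0,0,0,0,0,0],[0,0,0,0,0,0],[0,0,0,0,0,0]],
  ],
  jaw=75,
)

```text
clock: 67.9
tool_pos: [0.4256, 0.2573, 0.0191]
orientation: [180.0, -0.0, -87.0]
force: [-0.0, 0.3, -0.0]
opening: 0.0616
gripper_force: 0.0
```

>>> step_arm(
  steps=[
    [[0,0,-0.2,0,0,0],[0,0,-0.6,0,0,0],[0,0,-1,0,0,0]],
  ],
)

```text
clock: 68.2
tool_pos: [0.4252, 0.2567, 0.1197]
orientation: [179.9, -0.1, -87.0]
force: [0.3, 0.7, 0.5]
opening: 0.0616
gripper_force: 0.0
```

>>> step_arm(
  steps=[
    [[0,0,-0.4,0,0,0],[0,0,-0.8,0,0,0],[0,0,-0.8,0,0,0],[0,0,-0.8,0,0,0]],
  ],
  jaw=100,
)

```text
clock: 68.6
tool_pos: [0.4258, 0.2576, 0.2]
orientation: [-179.9, 0.1, -87.0]
force: [-0.1, -0.1, -1.0]
opening: 0.0535
gripper_force: 0.0
```

>>> step_arm(
  steps=[
    [[0.5,-0.1,0,0,0,0.1],[0.9,-0.2,0,0,0,0.2]],
  ],
)

```text
clock: 68.8
tool_pos: [0.4493, 0.1673, 0.1976]
orientation: [179.9, -0.1, -92.7]
force: [0.7, 0.3, 0.2]
opening: 0.0535
gripper_force: 0.0
```

>>> step_arm(
  steps=[
    [[0.25,0.02,0,0,0,0.1],[0.35,0.05,0,0,0,0.2],[0.35,0.05,0,0,0,0.2],[0.35,0.05,0,0,0,0.2]],
  ],
)

```text
clock: 69.2
tool_pos: [0.4433, 0.1335, 0.1982]
orientation: [179.9, -0.1, -98.4]
force: [0.0, -0.2, 1.2]
opening: 0.0531
gripper_force: 0.0
```

Run:
```python
from h import *
o=get_obs();print(o["clock"],o["tool_pos"],o["orientation"])
p,d,C=snap("wrist");X=cloud("wrist",d,C)
m=(X[...,2]>.070)&(X[...,2]<.088)&(d>0)&(np.hypot(X[...,0]-.43,X[...,1]-.0286)<.05);print(m.sum(),rect(X[m]),np.median(X[m],0))
p,d,C=snap("top","t12");X=cloud("top",d,C)
for c,h in(((.426,.257),.044),((.421,.336),.06),((.4165,.421),.068)): print(jarpos(X,p,d,c,h,rad=.05,tol=.006))
plan([(.4297,.0286,.13,-98.8),(.4297,.0286,.0545,-98.8)])
```

```text
69.2 [0.44332071 0.13350795 0.19824507] [ 1.79937197e+02 -5.85792946e-02 -9.84466764e+01]
1064 (429.8, 27.9, 69.1, 13.0, 81.6) [0.43003424 0.02794287 0.07924164]
(419.8, 252.8, 'd', 41.2, 'z', np.float64(0.0441), 74)
None
None
[0.532, -0.009, 0.343, 0.001, -0.001, 0.007] rows>= 2
[0.532, -0.011, 0.343, 0.001, -0.001, 0.007] rows>= 2
-- 0.4297 0.0286 0.13 -98.8
[0.0, -0.0, 0.755, 0.0, 0.0, 0.0] rows>= 2
-- 0.4297 0.0286 0.0545 -98.8
```

View pics/t12.png

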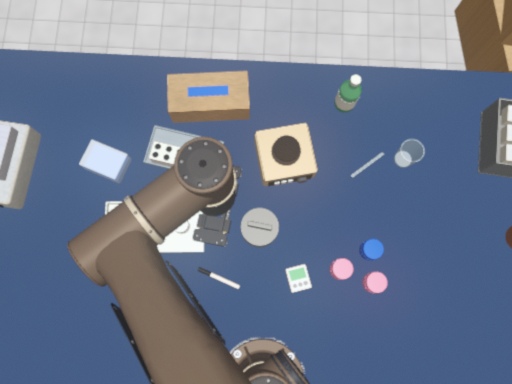

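The top view shows the cover at (260,226) where I left it, the pad bare at (286,150), and the look-alikes untouched. Taking the cover.

>>> step_arm(
  steps=[
    [[0.27,0,0.15,0,0,0],[0.53,-0.01,0.34,0,0,0.01]],
  ],
)

```text
clock: 69.5
tool_pos: [0.4373, 0.0819, 0.165]
orientation: [-179.9, 0.1, -98.6]
force: [-0.2, -0.3, -1.4]
opening: 0.0532
gripper_force: 0.0
```

>>> step_arm(
  steps=[
    [[0.27,0,0.15,0,0,0],[0.53,-0.01,0.34,0,0,0.01],[0.53,-0.01,0.34,0,0,0.01],[0.53,-0.01,0.34,0,0,0.01]],
  ],
)

```text
clock: 69.9
tool_pos: [0.4298, 0.0287, 0.1308]
orientation: [180.0, -0.0, -99.0]
force: [-0.5, 0.2, 0.5]
opening: 0.0535
gripper_force: 0.0
```

Run:
```python
from h import *
print(get_obs()["tool_pos"])
plan([(.4297,.0284,.0550,-98.8)])
```

```text
[0.42979513 0.02869461 0.13082556]
[0.002, -0.0, 0.758, 0.001, -0.002, -0.008] rows>= 2
-- 0.4297 0.0284 0.055 -98.8
```

>>> step_arm(
  steps=[
    [[0,0,0.2,0,0,0],[0,0,0.45,0,0,0],[0,0,0.65,0,0,0],[0,0,0.74,0,0,0],[0,0,0.76,0,0,0],[0,0,0.76,0,0,0]],
  ],
)

```text
clock: 70.5
tool_pos: [0.4303, 0.0293, 0.0556]
orientation: [-180.0, 0.0, -99.0]
force: [0.6, -0.5, 0.9]
opening: 0.0532
gripper_force: 0.0
```

>>> step_arm(
  steps=[
    [[0,0,0,0,0,0],[0,0,0,0,0,0],[0,0,0,0,0,0],[0,0,0,0,0,0],[0,0,0,0,0,0],[0,0,0,0,0,0],[0,0,0,0,0,0],[0,0,0,0,0,0]],
  ],
  jaw=255,
)

```text
clock: 71.3
tool_pos: [0.4297, 0.0286, 0.0553]
orientation: [-180.0, -0.0, -99.0]
force: [-1.3, -0.2, 3.0]
opening: 0.0141
gripper_force: 30.0
```

Run:
```python
from h import *
o=get_obs();print(o["clock"],o["tool_pos"],o["orientation"],o["opening"],o["gripper_force"],o["force"])
x,y,z=o["tool_pos"]
plan([(x,y,.215,-98.8),(.6475,-.037,.215,-98.8)])
```

```text
71.3 [0.42973698 0.02861294 0.05529329] [-1.79995558e+02 -2.72219958e-03 -9.90457273e+01] 0.014140484380054393 29.99237984418869 [-1.26330832 -0.22457043  2.95905979]
[0.0, -0.0, -0.799, -0.0, -0.0, -0.004] rows>= 2
[0.0, -0.0, -0.799, -0.0, -0.0, -0.004] rows>= 2
-- 0.429736981588241 0.028612935130499575 0.215 -98.8
[0.105, -0.751, -0.0, 0.0, 0.0, 0.0] rows>= 2
[0.105, -0.751, -0.0, 0.0, 0.0, 0.0] rows>= 2
[0.105, -0.751, -0.0, 0.0, 0.0, 0.0] rows>= 2
-- 0.6475 -0.037 0.215 -98.8
```

>>> step_arm(
  steps=[
    [[0,0,-0.15,0,0,0],[0,0,-0.4,0,0,0],[0,0,-0.8,0,0,0]],
  ],
)

```text
clock: 71.6
tool_pos: [0.4279, 0.0279, 0.1341]
orientation: [179.7, -0.2, -99.1]
force: [0.2, 0.4, -1.4]
opening: 0.0141
gripper_force: 30.0
```

>>> step_arm(
  steps=[
    [[0,0,-0.3,0,0,0],[0,0,-0.65,0,0,0],[0,0,-0.8,0,0,0],[0,0,-0.8,0,0,0]],
  ],
)

```text
clock: 72.0
tool_pos: [0.4307, 0.0291, 0.2172]
orientation: [-179.8, 0.1, -99.0]
force: [0.4, -0.5, -1.4]
opening: 0.0139
gripper_force: 30.0
```

>>> step_arm(
  steps=[
    [[0.03,-0.2,0,0,0,0],[0.06,-0.45,0,0,0,0],[0.1,-0.75,0,0,0,0]],
  ],
)

```text
clock: 72.3
tool_pos: [0.5019, 0.0068, 0.2137]
orientation: [179.9, -0.0, -99.0]
force: [0.8, 0.1, -0.5]
opening: 0.0138
gripper_force: 30.0
```

>>> step_arm(
  steps=[
    [[0.03,-0.25,0,0,0,0],[0.07,-0.5,0,0,0,0],[0.1,-0.75,0,0,0,0]],
  ],
)

```text
clock: 72.6
tool_pos: [0.5747, -0.0152, 0.2128]
orientation: [179.8, -0.0, -99.1]
force: [-0.1, 0.1, -1.4]
opening: 0.0135
gripper_force: 30.0
```

>>> step_arm(
  steps=[
    [[0.03,-0.25,0,0,0,0],[0.07,-0.5,0,0,0,0],[0.1,-0.68,0,0,0,0],[0.11,-0.75,0,0,0,0],[0.11,-0.75,0,0,0,0],[0.11,-0.75,0,0,0,0]],
  ],
)

```text
clock: 73.2
tool_pos: [0.6461, -0.0373, 0.2141]
orientation: [179.9, -0.0, -99.1]
force: [0.0, -0.5, -0.8]
opening: 0.0139
gripper_force: 30.0
```

Run:
```python
from h import *
o=get_obs();print(o["clock"],o["tool_pos"],o["orientation"])
plan([(.6475,-.037,.146,-98.8)])
p,d,C=snap("top");X=cloud("top",d,C)
for c,h in(((.426,.257),.044),((.421,.336),.06),((.4165,.421),.068)): print(jarpos(X,p,d,c,h,rad=.05,tol=.006))
```

```text
73.2 [ 0.64606364 -0.03725251  0.21406523] [ 1.79894778e+02 -1.72929339e-02 -9.90653374e+01]
[-0.005, -0.015, 0.681, 0.004, -0.001, -0.009] rows>= 2
-- 0.6475 -0.037 0.146 -98.8
(423.6, 257.9, 'd', 46.3, 'z', np.float64(0.0444), 187)
(420.4, 335.8, 'd', 58.0, 'z', np.float64(0.0608), 317)
(415.6, 421.4, 'd', 65.1, 'z', np.float64(0.0686), 391)
```

All three jars are upright in the white tray with the right lid heights. Lowering the cover.

>>> step_arm(
  steps=[
    [[0,-0.01,0.2,0,0,0],[0,-0.01,0.4,0,0,0],[0,-0.01,0.55,0,0,0],[0,-0.01,0.63,0,0,0],[0,-0.01,0.66,0,0,0],[0,-0.01,0.66,0,0,0]],
  ],
)

```text
clock: 73.85
tool_pos: [0.6479, -0.0374, 0.1495]
orientation: [-180.0, 0.0, -99.0]
force: [0.9, 0.0, -0.8]
opening: 0.0136
gripper_force: 30.0
```

>>> step_arm(
  steps=[
    [[0,0,0.02,0,0,0],[0,0,0.04,0,0,0],[0,0,0.055,0,0,0],[0,0,0.06,0,0,0],[0,0,0.06,0,0,0]],
  ],
)

```text
clock: 74.35
tool_pos: [0.648, -0.0376, 0.1431]
orientation: [180.0, -0.0, -99.1]
force: [0.5, -0.6, -0.4]
opening: 0.0139
gripper_force: 30.0
```

>>> step_arm(
  steps=[
    [[0,0,0.01,0,0,0],[0,0,0.02,0,0,0],[0,0,0.028,0,0,0],[0,0,0.028,0,0,0]],
  ],
)

```text
clock: 74.75
tool_pos: [0.648, -0.0376, 0.1404]
orientation: [180.0, -0.0, -99.1]
force: [-0.9, 0.5, -0.9]
opening: 0.0139
gripper_force: 30.0
```

>>> step_arm(
  steps=[
    [[0,0,0.003,0,0,0],[0,0,0.005,0,0,0],[0,0,0.005,0,0,0]],
  ],
)

```text
clock: 75.05
tool_pos: [0.648, -0.0376, 0.1404]
orientation: [-180.0, 0.0, -99.0]
force: [-3.2, 1.0, 4.2]
opening: 0.0137
gripper_force: 30.0
```

Rim on the deck at the predicted height. Release, rise, and move off for a final look.

>>> step_arm(
  steps=[
    [[0,0,0,0,0,0],[0,0,0,0,0,0],[0,0,0,0,0,0],[0,0,0,0,0,0],[0,0,0,0,0,0]],
  ],
  jaw=130,
)

```text
clock: 75.55
tool_pos: [0.648, -0.0375, 0.1397]
orientation: [180.0, -0.0, -99.1]
force: [0.3, 0.5, -0.4]
opening: 0.0419
gripper_force: 0.0
```

>>> step_arm(
  steps=[
    [[0,0,-0.2,0,0,0],[0,0,-0.5,0,0,0],[0,0,-0.9,0,0,0]],
  ],
)

```text
clock: 75.85
tool_pos: [0.647, -0.0376, 0.229]
orientation: [179.8, -0.1, -99.1]
force: [0.9, 0.5, 0.2]
opening: 0.0428
gripper_force: 0.0
```

>>> step_arm(
  steps=[
    [[0.4,0.2,-0.2,0,0,0],[0.8,0.4,-0.3,0,0,0],[0.95,0.5,-0.3,0,0,0]],
  ],
)

```text
clock: 76.15
tool_pos: [0.5827, -0.1257, 0.2623]
orientation: [-179.8, 0.0, -99.1]
force: [0.3, 1.2, -0.3]
opening: 0.0427
gripper_force: 0.0
```

>>> step_arm(
  steps=[
    [[0.4,0.2,0,0,0,0],[0.8,0.4,0,0,0,0],[0.95,0.5,0,0,0,0],[0.95,0.5,0,0,0,0],[0.95,0.5,0,0,0,0]],
  ],
)

```text
clock: 76.65
tool_pos: [0.5195, -0.2095, 0.2598]
orientation: [-180.0, 0.0, -99.1]
force: [0.3, 0.3, -0.1]
opening: 0.0431
gripper_force: 0.0
```

Run:
```python
from h import *
o=get_obs();print(o["clock"],o["tool_pos"],o["force"])
p,d,C=snap("top","t14");X=cloud("top",d,C)
for c,h in(((.426,.257),.044),((.421,.336),.06),((.4165,.421),.068)): print(jarpos(X,p,d,c,h,rad=.05,tol=.006))
m=(abs(X[...,2]-.135)<.008)&(np.hypot(X[...,0]-.6475,X[...,1]+.0377)<.07);print("cap",rect(X[m]),np.median(X[m][:,2]))
m=(abs(X[...,2]-.054)<.008)&(np.hypot(X[...,0]-.642,X[...,1]-.27)<.1);print("rack",rect(X[m]),np.median(X[m][:,2]))
```

```text
76.65 [ 0.51948721 -0.20945106  0.25983623] [ 0.30296564  0.34039935 -0.10537513]
(424.0, 257.1, 'd', 46.1, 'z', np.float64(0.0446), 192)
(420.6, 335.4, 'd', 58.5, 'z', np.float64(0.0608), 318)
(415.0, 421.3, 'd', 64.8, 'z', np.float64(0.069), 382)
cap (0.0, 0.0, 0.0, 0.0, 0.0) nan
rack (626.2, 276.9, 172.2, 57.7, 79.2) 0.054960857041536665
  return _methods._mean(a, axis=axis, dtype=dtype,
  ret = ret.dtype.type(ret / rcount)
```

View pics/t14.png

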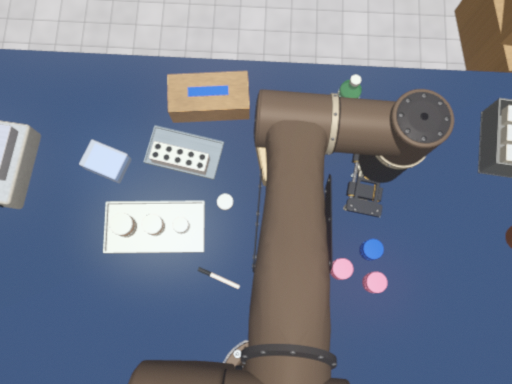

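The jars stand in the white tray at (122,225), (154,225) and (181,226). The arm hides the mixer. The rack now reads about 15 mm nearer the robot than where I left it, so it may have been knocked. I check that it is flat and inside.

Run:
```python
from h import *
p,d,C=snap("top");X=cloud("top",d,C)
m=(abs(X[...,2]-.054)<.012)&(np.hypot(X[...,0]-.63,X[...,1]-.275)<.13)&(X[...,0]<.72);m=blob_big(m);P=X[m]
print("rack",rect(P),np.median(P,0),np.linalg.lstsq(np.c_[P[:,:2]-P[:,:2].mean(0),np.ones(len(P))],P[:,2],rcond=None)[0])
hsv=cv2.cvtColor(p,cv2.COLOR_RGB2HSV)
t=blob((hsv[...,2]>120)&(hsv[...,1]<90),(184,152));v,u=np.nonzero(t);print("tray",rect(onplane("top",np.c_[u,v],.012,C)))
D=np.load("pics/t5.npz");X=cloud("top",D["d"],C);m=(abs(X[...,2]-.054)<.012)&(np.hypot(X[...,0]-.63,X[...,1]-.275)<.13)&(X[...,0]<.72);m=blob_big(m);print("before",rect(X[m]),np.median(X[m],0))
s,ds,Cs=snap("scene")
a=cv2.resize(p[115:190,135:235,::-1],None,fx=5.5,fy=5.5,interpolation=cv2.INTER_CUBIC);b=cv2.resize(s[205:275,290:400,::-1],None,fx=5,fy=5,interpolation=cv2.INTER_CUBIC)[:190]
b=cv2.resize(s[210:270,290:400,::-1],(550,187*300//187),interpolation=cv2.INTER_CUBIC)[:187+113]
cv2.imwrite("pics/r15.png",np.vstack([a[:290],b]))
```

```text
rack (626.1, 276.3, 171.0, 58.4, 78.5) [0.62426564 0.27535376 0.05487786] [ 0.02518244 -0.00526637  0.05473897]
tray (749.9, 299.0, 66.6, 19.2, 66.6)
before (642.4, 269.9, 171.9, 58.6, 78.6) [0.6406877  0.26808363 0.0550988 ]
```

View pics/r15.png

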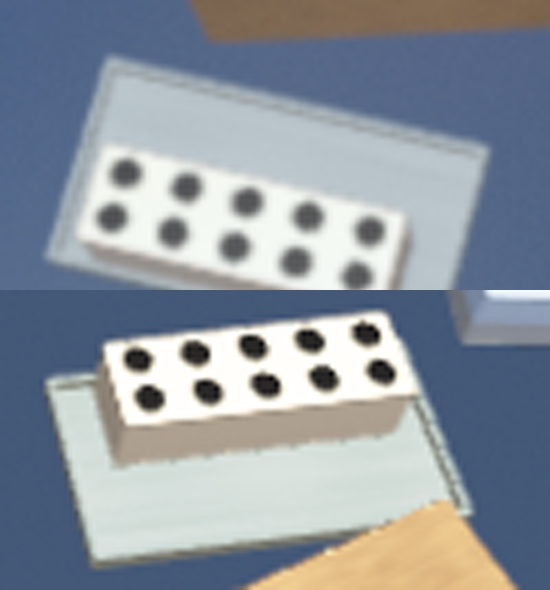

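The rack was knocked about 17 mm against the near wall; its top still looks level. It is too close to the wall, so I go over for a closer look and will re-centre it.

Run:
```python
from h import *
plan([(.57,.0,.26,-99),(.63,.34,.21,-101)])
```

```text
[-0.713, -0.056, -0.001, 0.0, 0.0, 0.0] rows>= 2
[-0.713, -0.056, -0.001, 0.0, 0.0, 0.0] rows>= 2
[-0.713, -0.056, -0.001, 0.0, 0.0, 0.0] rows>= 2
-- 0.57 0.0 0.26 -99
[-0.863, -0.015, 0.125, 0.0, -0.0, 0.017] rows>= 2
[-0.863, -0.008, 0.125, 0.0, -0.0, 0.017] rows>= 2
[-0.863, -0.0, 0.125, 0.0, -0.0, 0.017] rows>= 2
[-0.863, 0.007, 0.125, 0.0, -0.0, 0.017] rows>= 2
-- 0.63 0.34 0.21 -101
```

>>> step_arm(
  steps=[
    [[-0.36,-0.03,0,0,0,0],[-0.71,-0.06,0,0,0,0]],
  ],
  jaw=40,
)

```text
clock: 77.0
tool_pos: [0.537, -0.1391, 0.2595]
orientation: [180.0, -0.0, -99.1]
force: [0.3, 0.5, 1.1]
opening: 0.0538
gripper_force: 0.0
```

>>> step_arm(
  steps=[
    [[-0.36,-0.03,0,0,0,0],[-0.71,-0.06,0,0,0,0]],
  ],
)

```text
clock: 77.2
tool_pos: [0.5542, -0.0688, 0.2597]
orientation: [180.0, -0.0, -99.0]
force: [0.4, 0.1, -0.1]
opening: 0.0691
gripper_force: 0.0
```

>>> step_arm(
  steps=[
    [[-0.36,-0.03,0,0,0,0],[-0.71,-0.06,0,0,0,0]],
  ],
)

```text
clock: 77.4
tool_pos: [0.5711, 0.0007, 0.2597]
orientation: [180.0, -0.0, -99.0]
force: [0.9, 0.2, -0.3]
opening: 0.0736
gripper_force: 0.0
```

>>> step_arm(
  steps=[
    [[-0.43,0,0.05,0,0,0],[-0.86,-0.01,0.12,0,0,0.02]],
  ],
)

```text
clock: 77.6
tool_pos: [0.5856, 0.0856, 0.2479]
orientation: [-180.0, 0.0, -99.6]
force: [0.6, -0.3, -0.4]
opening: 0.0736
gripper_force: 0.0
```

>>> step_arm(
  steps=[
    [[-0.43,0,0.05,0,0,0],[-0.86,-0.01,0.12,0,0,0.02]],
  ],
)

```text
clock: 77.8
tool_pos: [0.6007, 0.1706, 0.2356]
orientation: [-180.0, 0.0, -100.1]
force: [1.1, -0.6, 0.2]
opening: 0.0739
gripper_force: 0.0
```

>>> step_arm(
  steps=[
    [[-0.43,0,0.05,0,0,0],[-0.86,0,0.12,0,0,0.02]],
  ],
)

```text
clock: 78.0
tool_pos: [0.6157, 0.2553, 0.2235]
orientation: [-180.0, -0.0, -100.7]
force: [-0.0, -0.6, 0.7]
opening: 0.0738
gripper_force: 0.0
```

>>> step_arm(
  steps=[
    [[-0.43,0,0.05,0,0,0],[-0.86,0,0.12,0,0,0.02],[-0.86,0,0.12,0,0,0.02],[-0.86,0,0.12,0,0,0.02]],
  ],
)

```text
clock: 78.4
tool_pos: [0.6311, 0.3386, 0.2101]
orientation: [179.9, -0.1, -101.2]
force: [-0.2, -0.9, 0.3]
opening: 0.074
gripper_force: 0.0
```

Run:
```python
from h import *
o=get_obs();print(o["clock"],o["tool_pos"],o["orientation"],o["opening"])
p,d,C=snap("wrist");X=cloud("wrist",d,C)
m=blob_big((abs(X[...,2]-.054)<.010)&(np.hypot(X[...,0]-.63,X[...,1]-.275)<.12)&(X[...,0]<.70)&(d>0));P=X[m]
print("rack",rect(P),m.sum(),np.linalg.lstsq(np.c_[P[:,:2]-P[:,:2].mean(0),np.ones(len(P))],P[:,2],rcond=None)[0])
hsv=cv2.cvtColor(p,cv2.COLOR_RGB2HSV)
m=blob_big((X[...,2]<.03)&(X[...,2]>-.005)&(d>0)&(hsv[...,1]<75)&(hsv[...,2]>90)&(np.hypot(X[...,0]-.653,X[...,1]-.268)<.16)&(X[...,0]>.55));P=X[m];print("tray",m.sum(),rect(P))
p,d,C=snap("top");X=cloud("top",d,C)
m=(abs(X[...,2]-.135)<.008)&(np.hypot(X[...,0]-.6475,X[...,1]+.0377)<.07)&(d>0);print("cap",rect(X[m]),np.median(X[m][:,2]))
m=(abs(X[...,2]-.165)<.006)&(np.hypot(X[...,0]-.6475,X[...,1]+.0377)<.07)&(d>0);print("handle",rect(X[m]))
plan([(.6275,.2755,.12,-101),(.6275,.2755,.028,-101)])
```

```text
78.4 [0.63110378 0.33857002 0.21008541] [ 1.79917226e+02 -1.11268463e-01 -1.01185896e+02] 0.07397424280815712
rack (628.0, 275.6, 169.1, 56.3, 78.8) 8113 [1.71785452e-03 9.56500426e-05 5.36564616e-02]
tray 9787 (655.1, 268.2, 230.5, 128.2, 79.2)
cap (645.1, -37.5, 107.8, 109.0, 2.2) 0.13589671466482708
handle (646.5, -37.6, 69.5, 14.6, 80.2)
[0.608, -0.081, 0.916, 0.001, -0.001, -0.01] rows>= 3
-- 0.6275 0.2755 0.12 -101
[0.0, -0.0, 0.92, 0.0, 0.0, 0.0] rows>= 2
-- 0.6275 0.2755 0.028 -101
```

The rack is flat but touching the near wall. The cover is well centred over the pad, at (0.647, −0.038). I grasp the rack and shift it 14 mm back towards the middle.

>>> step_arm(
  steps=[
    [[0.2,-0.03,0,0,0,0],[0.4,-0.06,0.2,0,0,0],[0.61,-0.08,0.5,0,0,0],[0.61,-0.08,0.8,0,0,0],[0.61,-0.08,0.9,0,0,0],[0.61,-0.08,0.9,0,0,0]],
  ],
)

```text
clock: 79.1
tool_pos: [0.6272, 0.2737, 0.1212]
orientation: [179.9, -0.1, -101.4]
force: [0.2, 0.0, 0.3]
opening: 0.0739
gripper_force: 0.0
```

Run:
```python
from h import *
print(get_obs()["tool_pos"])
plan([(.628,.2755,.030,-101.2)])
```

```text
[0.62720798 0.27372408 0.12119583]
[-0.02, -0.005, 0.912, 0.003, -0.003, -0.007] rows>= 2
-- 0.628 0.2755 0.03 -101.2
```

>>> step_arm(
  steps=[
    [[-0.02,-0.01,0.25,0,0,0],[-0.02,-0.01,0.5,0,0,0],[-0.02,-0.01,0.75,0,0,0],[-0.02,-0.01,0.88,0,0,0],[-0.02,-0.01,0.9,0,0,0],[-0.02,-0.01,0.9,0,0,0]],
  ],
)

```text
clock: 79.7
tool_pos: [0.6298, 0.2774, 0.033]
orientation: [-179.9, 0.0, -101.3]
force: [0.3, -0.5, 0.4]
opening: 0.0738
gripper_force: 0.0
```

>>> step_arm(
  steps=[
    [[0,0,0,0,0,0],[0,0,0,0,0,0],[0,0,0,0,0,0],[0,0,0,0,0,0],[0,0,0,0,0,0],[0,0,0,0,0,0],[0,0,0,0,0,0]],
  ],
  jaw=255,
)

```text
clock: 80.4
tool_pos: [0.6292, 0.2773, 0.033]
orientation: [-180.0, 0.0, -101.3]
force: [-2.6, 0.3, 5.7]
opening: 0.0555
gripper_force: 30.0
```

>>> step_arm(
  steps=[
    [[0,0,-0.05,0,0,0],[0,0,-0.12,0,0,0],[0,0,-0.2,0,0,0],[0,-0.07,-0.2,0,0,0],[0,-0.14,-0.2,0,0,0],[0,-0.15,-0.2,0,0,0],[0,-0.15,-0.2,0,0,0]],
  ],
)

```text
clock: 81.1
tool_pos: [0.6439, 0.2736, 0.0512]
orientation: [180.0, -0.0, -101.4]
force: [-0.4, -0.5, -3.0]
opening: 0.0555
gripper_force: 30.0
```

>>> step_arm(
  steps=[
    [[0,0,0.06,0,0,0],[0,0,0.11,0,0,0],[0,0,0.15,0,0,0],[0,0,0.175,0,0,0],[0,0,0.18,0,0,0],[0,0,0.18,0,0,0]],
  ],
)

```text
clock: 81.7
tool_pos: [0.6437, 0.2741, 0.0338]
orientation: [180.0, -0.0, -101.3]
force: [-0.6, -0.4, -1.6]
opening: 0.0559
gripper_force: 30.0
```

>>> step_arm(
  steps=[
    [[0,0,0.004,0,0,0],[0,0,0.006,0,0,0],[0,0,0.006,0,0,0]],
  ],
)

```text
clock: 82.0
tool_pos: [0.6438, 0.2741, 0.0334]
orientation: [-180.0, 0.0, -101.3]
force: [0.4, -0.8, -1.5]
opening: 0.0558
gripper_force: 30.0
```

>>> step_arm(
  steps=[
    [[0,0,0,0,0,0],[0,0,0,0,0,0],[0,0,0,0,0,0],[0,0,0,0,0,0],[0,0,0,0,0,0]],
  ],
  jaw=40,
)

```text
clock: 82.5
tool_pos: [0.6438, 0.2741, 0.0334]
orientation: [-180.0, 0.0, -101.3]
force: [0.1, -0.2, 0.4]
opening: 0.0741
gripper_force: 0.0
```

>>> step_arm(
  steps=[
    [[0,0,-0.2,0,0,0],[0,0,-0.6,0,0,0],[0,0,-1,0,0,0]],
  ],
)

```text
clock: 82.8
tool_pos: [0.6433, 0.2736, 0.1336]
orientation: [179.9, -0.1, -101.3]
force: [1.1, 1.4, -0.2]
opening: 0.074
gripper_force: 0.0
```

>>> step_arm(
  steps=[
    [[-0.4,0.2,-0.4,0,0,0],[-0.5,0.2,-0.9,0,0,0],[-0.7,0.2,-0.9,0,0,0],[-0.7,0.2,-0.9,0,0,0],[-0.7,0.2,-0.9,0,0,0]],
  ],
)

```text
clock: 83.3
tool_pos: [0.6375, 0.3469, 0.223]
orientation: [180.0, -0.0, -101.3]
force: [-0.2, -0.8, -0.1]
opening: 0.0741
gripper_force: 0.0
```

Run:
```python
from h import *
o=get_obs();print(o["clock"],o["tool_pos"],o["force"])
p,d,C=snap("wrist");X=cloud("wrist",d,C)
m=blob_big((abs(X[...,2]-.054)<.010)&(np.hypot(X[...,0]-.643,X[...,1]-.272)<.12)&(X[...,0]<.71)&(d>0));P=X[m]
print("rack",rect(P),m.sum(),np.linalg.lstsq(np.c_[P[:,:2]-P[:,:2].mean(0),np.ones(len(P))],P[:,2],rcond=None)[0])
p,d,C=snap("top","t16");X=cloud("top",d,C)
for c,h in(((.426,.257),.044),((.421,.336),.06),((.4165,.421),.068)): print(jarpos(X,p,d,c,h,rad=.05,tol=.006))
m=(abs(X[...,2]-.135)<.008)&(np.hypot(X[...,0]-.6475,X[...,1]+.0377)<.07)&(d>0);print("cap",rect(X[m]),np.median(X[m][:,2]))
```

```text
83.3 [0.63748399 0.34693247 0.2229597 ] [-0.23782223 -0.79504804 -0.13485002]
rack (644.4, 271.6, 168.9, 55.7, 78.8) 7463 [ 0.00175644 -0.0001139   0.05364364]
(424.5, 257.4, 'd', 45.8, 'z', np.float64(0.0447), 188)
(420.4, 335.7, 'd', 58.2, 'z', np.float64(0.0608), 312)
(417.3, 419.9, 'd', 63.9, 'z', np.float64(0.0685), 213)
cap (645.7, -38.5, 107.7, 106.7, 3.7) 0.13595244491192238
```

The rack is flat and well inside the steel tray, all three jars stand in the white tray, and the cover sits over the pad. The arm is clear of everything, so I hand in.

```bash
python3 -c "
from plant import *
print(close_job())"
```

```text
the job is handed in; nothing more can be done
None
```

I handed the job in: the rack is flat in the steel tray (re-centred after a knock), jar1, jar2 and jar4 (jar3 was absent) were mixed in that order and stand upright in the white tray, and the dust cover is back over the pad; no verdict came back.

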